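# Pack the lens-tint sample blocks, coloured face up, and shut the case

### The arm

A 6-joint arm with a two-finger parallel gripper is mounted at the origin on the work surface. World frame = base frame: x ahead of the robot, y to its left, z up, the work surface at z = 0. Lengths are in m, angles in rad, forces in N, time in s.
With the tool pointing down it reaches from about 0.375 to 0.9 m from the base axis. Payload 3.1 kg.
Tool frame: the origin (TCP) lies on the centre line of the jaws, within the pads' length; the fingertips stand 14 mm ahead of it and the grasp point (between the pads) lies 5 mm behind it; z points along the fingers, y is the direction in which the jaws open and shut (so a half turn about z gives the same grasp; the last joint's range is limited). The gripper opens to 87 mm and grips with 3 to 60 N. Pads are 19 mm wide; open, the fingers measure 117 mm over their backs; the gripper's body (75 mm by 190 mm) begins 51 mm behind the grasp point.
Start: joints at [-1.383, 0.527, 1.433, -0, 1.181, -0.178], TCP at [0.224, -0.583, 0.237] pointing down, gripper open.
Joint ranges: [-3.08, 3.08], [-0.75, 2.2], [0.22, 2.44], [-1.43, 4.57], [0, 2.65], [-2.85, 2.85]. Speed limits (rad/s): [2.79, 2.79, 3.14, 3.14, 3.14, 3.14].

### API

Orientations are given as [roll, pitch, yaw] about the fixed x, y, z axes, in that order (R = Rz(yaw) Ry(pitch) Rx(roll)).
In Python, from plant import observe, optics, ticket gives the robot as it stands. The module is installed in compiled form; this text tells all that it offers.
- The arm moves only by the tool send_rows, never from a script. Its argument "moves" is a list of rows, each a list of 7 numbers: the turn, a rotation vector about the tool's x, y, z in degrees, then the shift along the tool's x, y, z in units of 30 mm (1.0 is 30 mm), then the closure, from -1 (fully open) to 1 (shut). A call has 1 to 20 rows; each row shifts and turns the pose as measured when the row begins, along the tool's axes as they then stand; what a row does not reach is not made up. A row lasts 1/12 s, in which the tool goes at most 41.7 mm and 7.16 degrees, less where a joint would pass 70% of its speed; a pose out of reach is approached as far as the arm can. A call is refused whole if a number of a shift passes 1 or a number of a turn 7.16, either way. A call with a gripper value outside its range is refused whole. The fingers move at their own pace and stop on an object; "grip_force" is the grip in N (left out, the last holds). Time passes only in rows, so rows that do not move let the fingers close. It gives the time, the measured TCP pose, the force and the opening at its end, in the units of the state.
- observe(): the state, without advancing time (a new reading comes with each control period).
- optics.camera(name): name is "scene" or "top" or "wrist"; returns a dict with "image" (400x640x3 uint8, blue, green, red), "z_map" (400x640 float32, m along the optical axis (not along the pixel's ray), 0 where there is no reading), "intrinsics" (3x3 intrinsics, pixels), "origin" and "orientation" of the camera in the world. Camera axes: x right, y down, z forward; pixel columns grow to the right and rows downward; lengths in m; the calibration is good to about 2 mm. The wrist camera is an equidistant fisheye: a pixel r from the principal point sees the ray r / f radians off the axis. A picture is of the moment at which its call begins.
- ticket.hand_in(): hands the job in, once; it reports no verdict.
The state is a dict: "t": time; "joints": joint angles; "dq": joint speeds; "effort": joint torques, N m; "eef_pos": TCP position; "ee_rot": TCP orientation; "wrist_force": force on the tool from outside, world axes, zero at the start; "wrist_torque": the same for the moment, N m; "opening": opening from 0.0 (shut) to 1.0 (fully open).
Only numpy, scipy, OpenCV 4.12 (cv2) and the standard library are available. Lean on these libraries where they do the work, as an engineer would, in place of code of your own. Each camera call takes 0.05 s, during which the arm holds its last target. There are 200 camera calls.

### The job

Pack the tint sample blocks away: take the pen out of the open steel case and put it in the cream tray, then lay every block flat on the floor of the case with its coloured face up, turning over those that lie white face up, and finally close the lid fully. Leave everything else on the console where it stands.

Things in the scene. Friction and masses are not known exactly. Their poses are not given: they have to be found in the camera images.
- block1: Loose tint sample block: square acrylic slab 66 x 66 x 16 mm, about 80 g, one big face amber, the other white; lies flat on the console, white face up at the start. May be absent (two or three of the four blocks are there). Origin at its centre; its z axis points out of the amber face, x and y run parallel to its sides. It can stand on any of its narrow edges.
- block2: Loose tint sample block: square acrylic slab 66 x 66 x 16 mm, about 80 g, one big face green, the other white; lies flat on the console, white face up at the start. May be absent (two or three of the four blocks are there). Origin at its centre; its z axis points out of the green face, x and y run parallel to its sides. It can stand on any of its narrow edges.
- block3: Loose tint sample block: square acrylic slab 66 x 66 x 16 mm, about 80 g, one big face blue, the other white; lies flat on the console, white face up at the start. May be absent (two or three of the four blocks are there). Origin at its centre; its z axis points out of the blue face, x and y run parallel to its sides. It can stand on any of its narrow edges.
- block4: Loose tint sample block: square acrylic slab 66 x 66 x 16 mm, about 80 g, one big face red, the other white; lies flat on the console, red face up at the start. May be absent (two or three of the four blocks are there). Origin at its centre; its z axis points out of the red face, x and y run parallel to its sides. It can stand on any of its narrow edges.
- case: Hinged steel case, fixed to the console, long side roughly crosswise in front of the robot. Outside 130 mm (its x, away from the robot) by 354 mm (its y), inner floor 124 x 348 mm, 4 mm above the console, walls 3 mm thick and 20 mm high. Origin at the centre of its underside, z up. Four blocks fit side by side in a row along its y, centres 84 mm apart.
- lid (a joint): Lid hinge of the case: 0 rad shut, about 1.6 to 1.9 rad open at the start (90 degrees is upright), at most 1.95. The lid hinges on the -x (robot's) side of the case, so it shuts by being pushed away from the robot and down. A stiff hinge: stays where it is left; takes 2 to 5 N at the free edge.
- lid_hinge (a point): Point on the hinge axis, mid-length, 69 mm to the -x side of the case's origin and 22 mm above the console; the axis runs along the case's y.
- lid_edge (a point): Middle of the lid's free edge, on its outer face, 134 mm from the hinge. The outer face lies 13 mm to the outer side of the plane through the hinge axis; the lid is a shallow shell 354 mm wide with a rim 11 mm deep on the inner side.
- pen: Aluminium pen lying on the floor of the case, roughly along the case's y: 140 mm long, 12 mm thick, about 30 g, does not roll. Origin at its centre, x along it.
- tray: Cream ceramic tray, fixed to the console: 200 (its x) x 95 (its y) x 18 mm high, walls and floor about 6 mm. Origin at the centre of its underside, z up.
- obelisk: Crystal obelisk 160 mm tall, foot 56 mm across, loose bystander. Origin at the centre of its foot.
- sanitizer: Small hand sanitizer bottle 122 mm tall, 52 mm across, lid closed, loose bystander. Origin at the centre of its foot.
- tin: Small round brass tin, 40 mm across and 18 mm high, loose bystander among the blocks. Origin at the centre of its underside.
- spray: Green glass bottle 120 mm tall, 40 mm across, loose bystander. Origin at the centre of its foot.
- sunglasses: Folded pair of sunglasses 135 mm wide, 50 mm high, 36 mm deep, loose bystander. Origin under the lenses' middle.
Not all that is in view belongs to the job. What is shaped like the block3 but brown or pink is not meant.

How it is judged:
On the way, in this order (a step that is already met when the one before it is completed fails the run):
1. every block lies flat in the case, coloured face up, while the lid is open (x of block1 in the frame of case between -0.062 and 0.062 m and y of block1 in the frame of case between -0.174 and 0.174 m and z of each of block1, block2, block3, block4 in the frame of case below 0.021 m and angle between each of block1, block2, block3, block4's own z axis and vertical below 0.15 rad and x of block2 in the frame of case between -0.062 and 0.062 m and y of block2 in the frame of case between -0.174 and 0.174 m and x of block3 in the frame of case between -0.062 and 0.062 m and y of block3 in the frame of case between -0.174 and 0.174 m and x of block4 in the frame of case between -0.062 and 0.062 m and y of block4 in the frame of case between -0.174 and 0.174 m and value of joint lid above 0.8 rad), for 0.2 s.
2. the lid is shut (value of joint lid below 0.06 rad), for 0.2 s.
At the end, for the whole second after the job is handed in: Every block present lies inside the case flat on its floor (within 9 degrees), coloured face up; the lid is shut to within 0.06 rad; the pen lies in the tray; all at rest (x of block1 in the frame of case between -0.062 and 0.062 m and y of block1 in the frame of case between -0.174 and 0.174 m and z of each of block1, block2, block3, block4 in the frame of case below 0.021 m and angle between each of block1, block2, block3, block4's own z axis and vertical below 0.15 rad and x of block2 in the frame of case between -0.062 and 0.062 m and y of block2 in the frame of case between -0.174 and 0.174 m and x of block3 in the frame of case between -0.062 and 0.062 m and y of block3 in the frame of case between -0.174 and 0.174 m and x of block4 in the frame of case between -0.062 and 0.062 m and y of block4 in the frame of case between -0.174 and 0.174 m and value of joint lid below 0.06 rad and x of pen in the frame of tray between -0.095 and 0.095 m and y of pen in the frame of tray between -0.045 and 0.045 m and z of pen in the frame of tray below 0.03 m and linear speed of each of pen, block1, block2, block3, block4 below 0.03 m/s); the robot touches nothing.
It fails at once if the obelisk is moved more than 60 mm or knocked over (distance of obelisk from where it was at the start of the episode above 0.06 m or angle between obelisk's own z axis and vertical above 0.5 rad).
It fails at once if the sanitizer is moved more than 60 mm or knocked over (distance of sanitizer from where it was at the start of the episode above 0.06 m or angle between sanitizer's own z axis and vertical above 0.5 rad).
It fails at once if the tin is moved more than 60 mm or knocked over (distance of tin from where it was at the start of the episode above 0.06 m or angle between tin's own z axis and vertical above 0.5 rad).
It fails at once if the spray is moved more than 60 mm or knocked over (distance of spray from where it was at the start of the episode above 0.06 m or angle between spray's own z axis and vertical above 0.5 rad).
It fails at once if the sunglasses is moved more than 60 mm or knocked over (distance of sunglasses from where it was at the start of the episode above 0.06 m or angle between sunglasses's own z axis and vertical above 0.5 rad).
Of block1, block2, block3, block4 only 2 to 3 are there at a start; the rules pass over those that are not, and their reading is None.
At some moment in a run one of block1, block2, block3, block4 may be knocked a few centimetres aside while the robot is not near it.
Once in a run the grip may slacken for a moment while it holds something.
It also fails if it takes over 210 s, if anything falls off the work surface, if the arm or the gripper's body presses on something with over 40 N, if the wrist force passes 120 N, or if a joint passes its speed limit or range.

## Working session

There is one attempt and no reset: what is moved stays moved. The work goes in short steps, Python scripts to look and compute and a tool call to move; the robot and the scene stay as the last step left them, time stands still between calls to the robot, and variables do not carry over. Pictures are saved under pics/ and viewed, about 12 in all and at most 16, crops included, and the job is handed in when it is done.

Besides the shell and the picture viewer there is one more tool, called after "Request:" as a command line: name --pt "numbers of a row" for each row, then --argument value for the rest. send_rows: Moves the arm, as the interface text tells. Its arguments: {"type":"object","properties":{"moves":{"type":"array","items":{"type":"array","items":{"type":"number"}}},"grip_force":{"type":"number"}},"required":["moves"]}

```bash
mkdir -p pics && cat > h.py <<'E'
import numpy as np, cv2
from scipy.spatial.transform import Rotation as R
from plant import observe, optics, ticket
def snap(n, fn=None):
    c=optics.camera(n)
    if fn: cv2.imwrite('pics/'+fn,c['image'])
    np.savez('last_%s.npz'%n, **{k:np.array(v) for k,v in c.items()})
    return c
def load(n): return dict(np.load('last_%s.npz'%n))
def rot(c):
    o=np.array(c['orientation'],float)
    return o if o.shape==(3,3) else R.from_euler('xyz',o).as_matrix()
def cloud(c):
    K=c['intrinsics'];z=c['z_map'];v,u=np.mgrid[:400,:640]
    p=np.stack([(u-K[0,2])/K[0,0]*z,(v-K[1,2])/K[1,1]*z,z],-1)
    return p@rot(c).T+c['origin']
def px(c,u,v,h):
    """pixel -> world at height h"""
    K=c['intrinsics'];d=rot(c)@np.array([(u-K[0,2])/K[0,0],(v-K[1,2])/K[1,1],1]);o=np.array(c['origin'])
    return o+d*(h-o[2])/d[2]
E
python3 - <<'E'
from h import *
print(observe())
for n in('top','scene'):
    c=snap(n,n+'0.png');print(n,c['origin'],c['orientation'],c['intrinsics'])
E
```

```text
{'t': 0.0, 'joints': array([-1.38252598e+00,  5.28448101e-01,  1.43387890e+00, -1.92853713e-05,
        1.18136821e+00, -1.78491478e-01]), 'dq': array([-0.00060103,  0.00061265,  0.0004903 ,  0.00072905, -0.00174149,
        0.00016973]), 'effort': array([ 1.14315571e-03, -4.40041852e+01, -1.76590669e+01,  6.34805532e-02,
        5.80442918e-02, -1.44177684e-04]), 'eef_pos': array([ 0.22401912, -0.58274055,  0.23559013]), 'ee_rot': array([-3.13952034e+00, -3.55755320e-04,  3.66768800e-01]), 'wrist_force': array([ 0.18171273, -0.51050506, -0.30370893]), 'wrist_torque': array([0.01704744, 0.00212079, 0.03861785]), 'opening': 1.0014694204373384}
top [ 0.36813859 -0.0295644   1.30748067] [-2.97809279e+00 -1.26665222e-03 -1.59246999e+00] [[409.35094846   0.         319.75511463]
 [  0.         409.35094846 195.93632754]
 [  0.           0.           1.        ]]
scene [1.10790274 0.86441501 0.70382785] [-2.12197596  0.01453673  2.59912835] [[452.04928521   0.         320.76418198]
 [  0.         452.04928521 201.14641133]
 [  0.           0.           1.        ]]
```

View pics/top0.png

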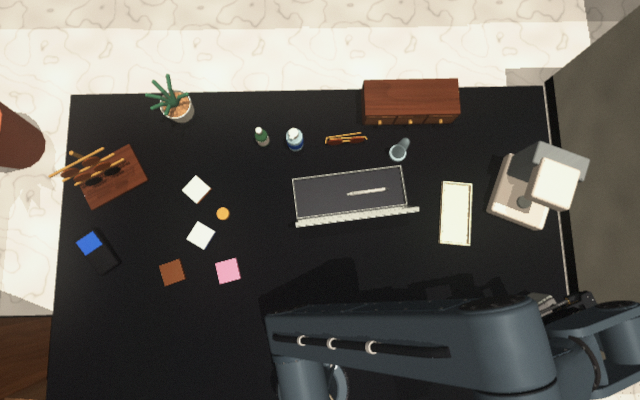

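View pics/scene0.png

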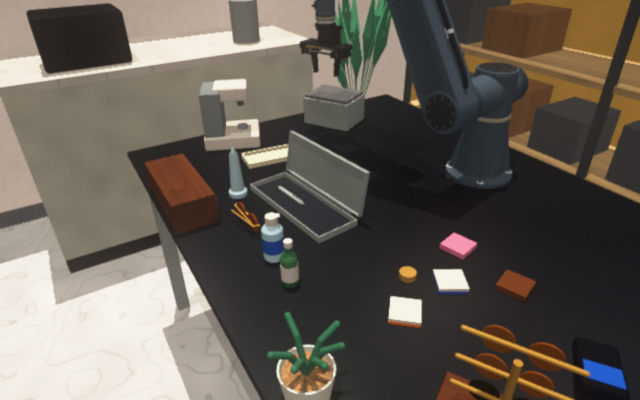

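The top view shows white-up blocks at (196,189) and (201,235), and the tin at (222,214). The case spans (292–408, 166–225) with the pen at (366,191), and the tray is at (456,213). The scene view shows a blue rim under the nearer-to-robot block and an orange one under the other.

```bash
python3 - <<'E'
from h import *
c=load('top');P=cloud(c);im=c['image']
def rect(mask,h,name):
    n,l,s,_=cv2.connectedComponentsWithStats(mask.astype(np.uint8))
    for i in range(1,n):
        if s[i,4]<60: continue
        v,u=np.where(l==i)
        w=np.array([px(c,a,b,h)[:2] for a,b in zip(u,v)],np.float32)
        r=cv2.minAreaRect(w);print(name,'px',s[i,:4],'ctr',np.round(r[0],4),'size',np.round(r[1],3),'ang',round(r[2],1),'z',np.round(np.median(P[v,u,2]),4))
roi=np.zeros((400,640),bool);roi[160:290,150:250]=1
rect(roi&(im.min(2)>150),.016,'white')
hsv=cv2.cvtColor(im,cv2.COLOR_BGR2HSV)
rect(roi&(hsv[...,1]>90)&(hsv[...,2]>90),.017,'col')
roi[:]=0;roi[170:260,430:480]=1
rect(roi&(im.min(2)>120),.016,'tray')
roi[:]=0;roi[180:202,335:395]=1
rect(roi&(im.min(2)>105),.014,'pen')
roi[:]=0;roi[80:170,240:420]=1
rect(roi&(P[...,2]>.03),.05,'bystander')
roi[:]=0;roi[200:235,285:425]=1
m=roi&(P[...,2]>.05); q=P[m]; print('lid pts',q.min(0),q.max(0))
for lo in np.arange(.03,.17,.02):
    k=roi&(abs(P[...,2]-lo)<.01); 
    if k.any(): print(lo,P[k][:,0].min(),np.polyfit(P[k][:,1],P[k][:,0],1) if k.sum()>5 else '')
big=cv2.resize(im[150:260,280:490],None,fx=3.8,fy=3.8,interpolation=cv2.INTER_CUBIC);cv2.imwrite('pics/case.png',big)
E
```

```text
white px [182 175  28  28] ctr [0.6126 0.3617] size [0.066 0.067] ang 48.4 z 0.0162
white px [187 221  28  29] ctr [0.4651 0.3431] size [0.066 0.067] ang 58.5 z 0.0161
white px [215 259  25  24] ctr [0.3535 0.2571] size [0.064 0.064] ang 13.7 z 0.0162
col px [216 207  14  13] ctr [0.5328 0.2738] size [0.041 0.038] ang 88.8 z 0.0182
col px [159 259  26  27] ctr [0.3522 0.4284] size [0.067 0.067] ang 18.7 z 0.0161
tray px [440 181  33  65] ctr [ 0.5182 -0.4678] size [0.096 0.201] ang 83.2 z 0.0069
pen px [347 187  39   9] ctr [ 0.5937 -0.1845] size [0.013 0.124] ang 6.5 z 0.0144
bystander px [362  80  58  45] ctr [ 0.8793 -0.2725] size [0.188 0.15 ] ang 88.8 z 0.0898
bystander px [254 127  15  18] ctr [0.776 0.15 ] size [0.059 0.041] ang 43.5 z 0.0806
bystander px [286 127  17  22] ctr [0.7662 0.0423] size [0.051 0.07 ] ang 89.5 z 0.0912
bystander px [325 132  42  11] ctr [ 0.7645 -0.1207] size [0.026 0.131] ang 5.3 z 0.038
bystander px [392 137  18  20] ctr [ 0.7276 -0.2988] size [0.038 0.068] ang 43.9 z 0.1007
lid pts [ 0.36813859 -0.31449536  0.05288388] [0.53990326 0.03744737 1.30748067]
0.03 0.5008859778832759 [-0.09487456  0.51309439]
0.05 0.498263521111125 [-0.11655246  0.50244073]
0.07 0.5347838582603129 
0.09000000000000001 0.4984803963625343 
0.11000000000000001 0.5283303968933579 
0.13 0.49081752752957264 
0.15000000000000002 0.4737274308192015 [-0.10752074  0.48334342]
0.17 0.47536290132326664
```

View pics/case.png

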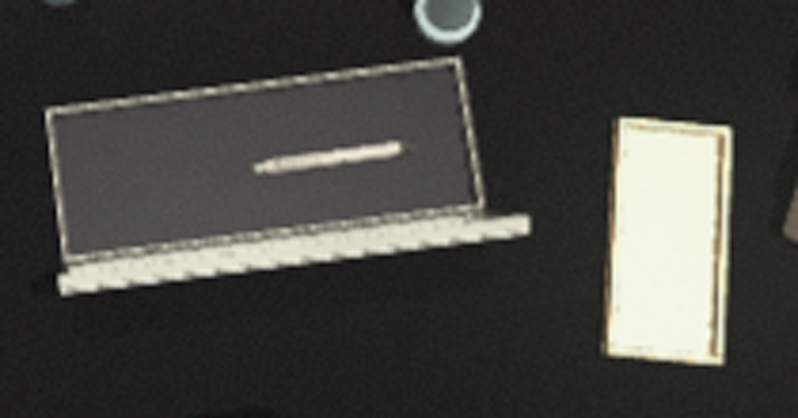

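```bash
cat >> h.py <<'E'
E
python3 - <<'E'
from h import *
c=load('top');P=cloud(c)
pts=[(48,109),(462,58),(483,207),(66,262)]
W=[px(c,280+a/3.8,150+b/3.8,.02) for a,b in pts]
print(np.round(W,4))
TL,TR,BR,BL=[w[:2] for w in W]
d=TL-TR; yaw=np.arctan2(-d[0],d[1]);print('len',np.linalg.norm(d),np.linalg.norm(BL-BR),np.linalg.norm(TL-BL),'yaw deg',np.degrees(yaw))
d2=BL-BR;print('yaw2',np.degrees(np.arctan2(-d2[0],d2[1])))
ex=np.array([np.cos(yaw),np.sin(yaw)]);ey=np.array([-ex[1],ex[0]])
C=(TL+TR)/2-ex*.0635; print('case',C, 'ctr4',np.mean([TL,TR,BR,BL],0))
for n,q in (('pen',(.5937,-.1845)),):
    print(n,(np.array(q)-C)@ex,(np.array(q)-C)@ey)
pe=[px(c,280+a/3.8,150+b/3.8,.011)[:2] for a,b in((255,168),(408,148))]
print('pen ends',pe,[((q-C)@ex,(q-C)@ey) for q in pe])
# lid in case frame
roi=np.zeros((400,640),bool);roi[195:235,285:425]=1
q=P[roi&(P[...,2]<.3)&(P[...,2]>.028)]
a=np.stack([(q[:,:2]-C)@ex,(q[:,:2]-C)@ey,q[:,2]],1)
a=a[(abs(a[:,1])<.17)&(a[:,0]<-.05)]
for lo in np.arange(.03,.18,.015):
    k=a[(a[:,2]>=lo)&(a[:,2]<lo+.015)]
    if len(k):print(round(lo,3),len(k),np.percentile(k[:,0],[5,50,95]).round(4))
tr=[(620,117),(732,126),(723,363),(604,354)]
T=[px(c,280+a/3.8,150+b/3.8,.018)[:2] for a,b in tr];print('tray',np.mean(T,0),np.round(T,3))
s=load('scene');Q=cloud(s);cq=np.stack([(Q[...,:2]-C)@ex,(Q[...,:2]-C)@ey,Q[...,2]],-1)
m=(abs(cq[...,1])<.16)&(cq[...,0]<-.06)&(cq[...,0]>-.2)&(cq[...,2]>.03)&(cq[...,2]<.2)
k=cq[m];f=np.polyfit(k[:,2],k[:,0],1);print('lid scene',f,np.degrees(np.arctan(f[0])),k[:,2].max())
E
```

```text
[[ 0.6384  0.05    0.02  ]
 [ 0.6751 -0.3021  0.02  ]
 [ 0.547  -0.3127  0.02  ]
 [ 0.5083  0.0365  0.02  ]]
len 0.3540065485787082 0.35132309222194713 0.13080199143317917 yaw deg 5.949384699071391
yaw2 6.320044463213293
case [ 0.59361941 -0.13260654] ctr4 [ 0.59222324 -0.1320677 ]
pen -0.0052985911422927705 -0.051622307907267226
pen ends [array([ 0.58566856, -0.123805  ]), array([ 0.60006552, -0.25398205])] [(np.float64(-0.006995747947032757), np.float64(0.009578236950743137)), (np.float64(-0.006169165778107051), np.float64(-0.12138989970175394))]
0.03 80 [-0.0745 -0.0708 -0.0673]
0.045 1 [-0.0739 -0.0739 -0.0739]
0.06 1 [-0.0769 -0.0769 -0.0769]
0.135 38 [-0.1023 -0.0982 -0.0903]
0.15 560 [-0.1018 -0.0953 -0.0891]
tray [ 0.51738047 -0.46760731] [[ 0.622 -0.433]
 [ 0.612 -0.527]
 [ 0.413 -0.504]
 [ 0.423 -0.406]]
lid scene [-0.14684852 -0.07604519] -8.354091201143754 0.15882286338039142
```

Request:
send_rows --pt "0 0 5 0 0 0 -1" --pt "0 0 5 0 0 0 -1" --pt "0 0 5 0 0 0 -1" --pt "0 0 0 0.91 -0.835 0 -1" --pt "0 0 0 0.91 -0.835 0 -1" --pt "0 0 0 0.91 -0.835 0 -1" --pt "0 0 0 0.91 -0.835 0 -1" --pt "0 0 0 0.91 -0.835 0 -1" --pt "0 0 0 0.91 -0.835 0 -1" --pt "0 0 0 0.91 -0.835 0 -1" --pt "0 0 0 0.91 -0.835 0 -1" --pt "0 0 0 0.91 -0.835 0 -1" --pt "0 0 0 0.91 -0.835 0 -1" --pt "0 0 0 0.91 -0.835 0 -1" --pt "0 0 0 0.91 -0.835 0 -1" --pt "0 0 0 0.91 -0.835 0 -1" --pt "0 0 0 0.91 -0.835 0 -1" --grip_force 30

```text
t: 1.52
eef_pos: [0.5808, -0.1877, 0.2278]
ee_rot: [-3.131, 0.009, 0.075]
wrist_force: [-0.4, -1.9, 0.8]
opening: 0.999
```

```bash
cat >> h.py <<'E'
C=np.array([.593,-.1325]);YAW=np.radians(6.1);ex=np.array([np.cos(YAW),np.sin(YAW)]);ey=np.array([-ex[1],ex[0]])
def cw(x,y): return C+ex*x+ey*y
def wc(p): d=np.array(p)[:2]-C; return np.round([d@ex,d@ey],4)
def go(p,rpy=None,deg=True):
    """total turn (deg, tool) and shift (tool axes AFTER the turn, units of 30mm)"""
    s=observe();Rc=R.from_euler('xyz',s['ee_rot'])
    Rt=Rc if rpy is None else (rpy if isinstance(rpy,R) else R.from_euler('xyz',rpy,degrees=True))
    w=np.degrees((Rc.inv()*Rt).as_rotvec()); d=np.array(p)-s['eef_pos']
    print('turn',w.round(2),'shift units (after turn)',(Rt.inv().apply(d)/.03).round(3),'| before-turn axes',(Rc.inv().apply(d)/.03).round(3))
E
python3 - <<'E'
from h import *
go([*cw(-.034,-.058),.2276],[180,0,6.1])
snap('top','top1.png')
E
```

```text
turn [-0.6   0.52 -1.8 ] shift units (after turn) [-0.535  0.148  0.007] | before-turn axes [-0.53   0.165  0.01 ]
```

View pics/top1.png

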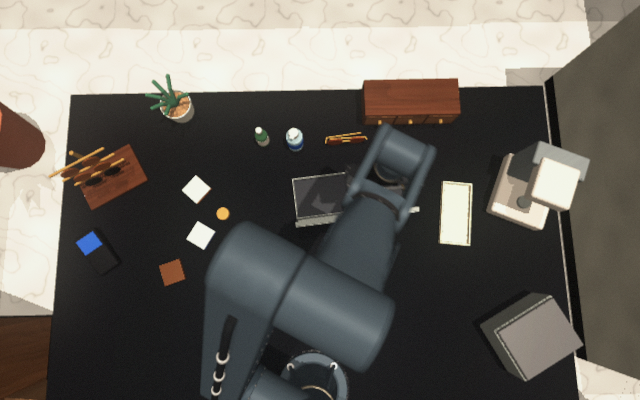

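The grey box on the right is scenery. Two blocks are present (amber and blue), with nothing more where the arm stood.

Request:
send_rows --pt "-0.6 0.5 -1.8 -0.53 0.15 0 -1" --pt "0 0 0 0 0 0 -1" --pt "0 0 0 0 0 0.8 -1" --pt "0 0 0 0 0 0.8 -1" --pt "0 0 0 0 0 0.8 -1" --pt "0 0 0 0 0 0.8 -1" --pt "0 0 0 0 0 0.8 -1" --pt "0 0 0 0 0 0.8 -1" --pt "0 0 0 0 0 0.8 -1" --pt "0 0 0 0 0 0.6 -1" --pt "0 0 0 0 0 0 -1"

```text
t: 2.48
eef_pos: [0.5766, -0.1883, 0.0344]
ee_rot: [-3.14, -0.012, 0.105]
wrist_force: [-0.3, -0.9, 0.4]
opening: 1.003
```

```bash
python3 - <<'E'
from h import *
print(wc(observe()['eef_pos']))
go([*cw(-.034,-.058),.023],[180,0,6.1])
go([*cw(.007,-.058),.023],[180,0,6.1])
E
```

```text
[-0.0223 -0.0537]
turn [-0.07 -0.69 -0.07] shift units (after turn) [-0.391  0.142  0.382] | before-turn axes [-0.395  0.143  0.377]
turn [-0.07 -0.69 -0.07] shift units (after turn) [0.976 0.142 0.382] | before-turn axes [0.971 0.142 0.393]
```

Request:
send_rows --pt "0 -0.7 0 -0.39 0.14 0 -1" --pt "0 0 0 0 0 0 -1" --pt "0 0 0 0 0 0.36 -1" --pt "0 0 0 0 0 0 -1" --pt "0 0 0 0.23 0 0 -1" --pt "0 0 0 0.23 0 0 -1" --pt "0 0 0 0.23 0 0 -1" --pt "0 0 0 0.23 0 0 -1" --pt "0 0 0 0.23 0 0 -1" --pt "0 0 0 0.23 0 0 -1" --pt "0 0 0 0 0 0 -1"

```text
t: 3.4
eef_pos: [0.6138, -0.1929, 0.0284]
ee_rot: [3.137, -0.008, 0.101]
wrist_force: [0.7, -0.4, -0.3]
opening: 1.0
```

```bash
python3 - <<'E'
from h import *
print(wc(observe()['eef_pos']))
go([*cw(.0075,-.058),.023],[180,0,6.1])
c=snap('wrist','w1.png');print(c['origin'],c['orientation'],c['intrinsics'])
E
```

```text
[ 0.0142 -0.0623]
turn [ 0.25 -0.43 -0.3 ] shift units (after turn) [-0.225 -0.144  0.18 ] | before-turn axes [-0.227 -0.143  0.178]
[ 0.69498127 -0.18360352  0.17694675] [ 2.84243473 -0.00446896 -1.47001397] [[309.70691629   0.         319.11199174]
 [  0.         309.70691629 195.89955126]
 [  0.           0.           1.        ]]
```

View pics/w1.png

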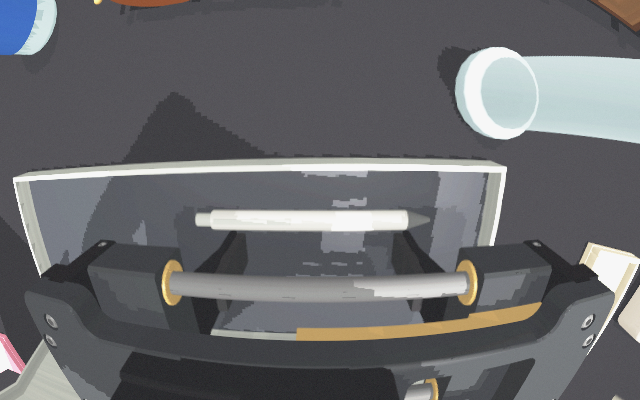

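Viewed: the pen now lies parallel to the case, spanning (196,219)–(430,219), ahead of the fingers.

```bash
cat >> h.py <<'E'
def wpx(c,u,v,h):
    K=c['intrinsics'];a=(u-K[0,2])/K[0,0];b=(v-K[1,2])/K[1,1];r=np.hypot(a,b)
    d=rot(c)@np.array([np.sin(r)*a/r,np.sin(r)*b/r,np.cos(r)]);o=np.array(c['origin']);return o+d*(h-o[2])/d[2]
E
python3 - <<'E'
from h import *
c=load('wrist')
for p in((196,219),(430,219)): print(wc(wpx(c,*p,.011)))
E
```

```text
[0.0306 0.0127]
[ 0.0297 -0.1289]
```

Request:
send_rows --pt "0 0 0 -0.1 0 -0.2 -1" --pt "0 0 0 0 0 -0.9 -1" --pt "0 0 0 0 0 -0.9 -1" --pt "0 0 0 0.3 0 -0.9 -1" --pt "0 0 0 0.3 0 -0.9 0.4" --pt "0 0 0 0 0 0 0.4" --pt "0 0 -7 0 0 0 0.4" --pt "0 0 -7 0 0 0 0.4" --pt "0 0 -7 0 0 0 0.4" --pt "0 0 -7 0 0 0 0.4" --pt "0 0 -7 0 0 0 0.4" --pt "0 0 -7 0 0 0 0.4" --pt "0 0 -7 0 0 0 0.4" --pt "0 0 -7 0 0 0 0.4" --pt "0 0 -7 0 0 0 0.4" --pt "0 0 -7 0 0 0 0.4" --pt "0 0 -7 0 0 0 0.4" --pt "0 0 -7 0 0 0 0.4" --pt "0 0 -6 0 0 0 0.4" --pt "0 0 0 0 0 0 0.4"

```text
t: 5.12
eef_pos: [0.6099, -0.1876, 0.1451]
ee_rot: [-3.127, -0.009, 1.715]
wrist_force: [-0.2, 0.4, 1.0]
opening: 0.3
```

```bash
python3 - <<'E'
from h import *
print(observe()['joints'])
go([*cw(.030,-.058),.13],[180,0,96.1])
E
```

```text
[-0.47265027  0.65855116  1.46476719 -0.00170417  1.03529213 -0.61625793]
turn [-0.85 -0.48  2.18] shift units (after turn) [-0.046  0.637  0.504] | before-turn axes [-0.075  0.642  0.494]
```

Request:
send_rows --pt "-0.85 -0.5 2.2 -0.05 0.64 0 0.4" --pt "0 0 0 0 0 0 0.4" --pt "0 0 0 0 0 0.8 0.4" --pt "0 0 0 0 0 0.8 0.4" --pt "0 0 0 0 0 0.8 0.4" --pt "0 0 0 0 0 0.4 0.4" --pt "0 0 0 0 0 0 0.4"

```text
t: 5.7
eef_pos: [0.6251, -0.1868, 0.0594]
ee_rot: [-3.139, 0.0, 1.663]
wrist_force: [-0.9, 0.6, -0.4]
opening: 0.299
```

```bash
python3 - <<'E'
from h import *
go([*cw(.030,-.058),.0205],[180,0,96.1])
E
```

```text
turn [-0.16  0.02 -0.84] shift units (after turn) [-0.019  0.129  1.298] | before-turn axes [-0.017  0.133  1.298]
```

Request:
send_rows --pt "-0.15 0 -0.8 0 0.13 0.3 0.4" --pt "0 0 0 0 0 0.4 0.4" --pt "0 0 0 0 0 0.35 0.4" --pt "0 0 0 0 0 0.2 0.4" --pt "0 0 0 0 0 0 0.4" --pt "0 0 0 0 0 0 1" --pt "0 0 0 0 0 0 1" --pt "0 0 0 0 0 0 1" --pt "0 0 0 0 0 0 1" --pt "0 0 0 0 0 0 1"

```text
t: 6.53
eef_pos: [0.6308, -0.1877, 0.0222]
ee_rot: [3.138, 0.003, 1.676]
wrist_force: [-0.7, 0.1, 0.1]
opening: 0.135
```

Request:
send_rows --pt "0 0 0 0 0 0 1" --pt "0 0 0 0 0 -0.4 1" --pt "0 0 0 0 0 -0.8 1" --pt "0 0 0 0 0 -0.9 1" --pt "0 0 0 0 0 -0.9 1" --pt "0 0 0 0 0 -0.9 1" --pt "0 0 0 0 0 -0.9 1" --pt "0 0 0 0 0 0 1"

```text
t: 7.2
eef_pos: [0.6295, -0.1869, 0.1762]
ee_rot: [3.139, 0.002, 1.676]
wrist_force: [0.4, 0.3, 0.2]
opening: 0.137
```

```bash
python3 - <<'E'
from h import *
s=observe();print(s['joints'],wc(s['eef_pos']))
go([.5175,-.4676,.165],[180,0,-7])
E
```

```text
[-4.58267353e-01  6.35859134e-01  1.40664647e+00 -5.00349162e-04
  1.09570526e+00 -5.63606491e-01] [ 0.0305 -0.058 ]
turn [ 2.2000e-01 -5.0000e-02  1.0305e+02] shift units (after turn) [-2.566  9.742  0.373] | before-turn axes [-8.91 -4.7   0.38]
```

Request:
send_rows --pt "0 0 0 -0.5 -0.27 0 1" --pt "0 0 0 -0.8 -0.42 0 1" --pt "0 0 0 -0.8 -0.42 0 1" --pt "0 0 0 -0.8 -0.42 0 1" --pt "0 0 0 -0.8 -0.42 0 1" --pt "0 0 0 -0.8 -0.42 0 1" --pt "0 0 0 -0.8 -0.42 0 1" --pt "0 0 0 -0.8 -0.42 0 1" --pt "0 0 0 -0.8 -0.42 0 1" --pt "0 0 0 -0.8 -0.42 0 1" --pt "0 0 0 -0.8 -0.42 0 1" --pt "0 0 0 -0.4 -0.2 0 1" --pt "0 0 0 0 0 0 1"

```text
t: 8.28
eef_pos: [0.5141, -0.476, 0.1853]
ee_rot: [3.131, 0.007, 1.682]
wrist_force: [0.1, 0.3, -0.2]
opening: 0.137
```

Request:
send_rows --pt "0 0 7 0 0 0 1" --pt "0 0 7 0 0 0 1" --pt "0 0 7 0 0 0 1" --pt "0 0 7 0 0 0 1" --pt "0 0 7 0 0 0 1" --pt "0 0 7 0 0 0 1" --pt "0 0 7 0 0 0 1" --pt "0 0 7 0 0 0 1" --pt "0 0 7 0 0 0 1" --pt "0 0 7 0 0 0 1" --pt "0 0 7 0 0 0 1" --pt "0 0 7 0 0 0 1" --pt "0 0 7 0 0 0 1" --pt "0 0 7 0 0 0 1" --pt "0 0 5 0 0 0 1" --pt "0 0 0 0 0 0 1"

```text
t: 9.62
eef_pos: [0.5224, -0.4439, 0.1844]
ee_rot: [-3.12, -0.003, -0.161]
wrist_force: [0.1, 0.2, -0.3]
opening: 0.136
```

```bash
python3 - <<'E'
from h import *
s=observe();print(s['eef_pos'],s['opening'])
go([.5175,-.4676,.028],[180,0,-7])
E
```

```text
[ 0.5224183  -0.44387174  0.18438204] 0.13569958042871463
turn [-1.22 -0.22 -2.2 ] shift units (after turn) [-0.066  0.805  5.213] | before-turn axes [-0.053  0.918  5.194]
```

Request:
send_rows --pt "-1.2 -0.2 -2.2 -0.07 0.8 0 1" --pt "0 0 0 0 0 0 1" --pt "0 0 0 0 0 0.8 1" --pt "0 0 0 0 0 0.8 1" --pt "0 0 0 0 0 0.8 1" --pt "0 0 0 0 0 0.8 1" --pt "0 0 0 0 0 0.8 1" --pt "0 0 0 0 0 0.4 1" --pt "0 0 0 0 0 0 1"

```text
t: 10.37
eef_pos: [0.5235, -0.456, 0.0512]
ee_rot: [-3.138, -0.005, -0.097]
wrist_force: [-0.2, 0.7, -0.3]
opening: 0.134
```

```bash
python3 - <<'E'
from h import *
s=observe();print(s['eef_pos'],s['opening'])
go([.5175,-.4676,.027],[180,0,-7])
E
```

```text
[ 0.52351075 -0.45595947  0.05116247] 0.13396310957148577
turn [-0.23 -0.29  1.47] shift units (after turn) [-0.152  0.41   0.805] | before-turn axes [-0.166  0.409  0.803]
```

Request:
send_rows --pt "0 0 0.7 -0.15 0.4 0 1" --pt "0 0 0 0 0 0.3 1" --pt "0 0 0 0 0 0.3 1" --pt "0 0 0 0 0 0.2 1" --pt "0 0 0 0 0 0 1" --pt "0 0 0 0 0 0 0.4" --pt "0 0 0 0 0 0 0.4" --pt "0 0 0 0 0 -0.3 0.4" --pt "0 0 0 0 0 -0.8 0.4" --pt "0 0 0 0 0 -0.9 0.4" --pt "0 0 0 0 0 -0.9 0.4" --pt "0 0 0 0 0 -0.9 0.4" --pt "0 0 0 0 0 -0.9 0.4" --pt "0 0 0 0 0 0 0.4"

```text
t: 11.53
eef_pos: [0.5189, -0.4696, 0.1815]
ee_rot: [3.141, -0.012, -0.107]
wrist_force: [0.9, -0.4, 0.8]
opening: 0.306
```

```bash
python3 - <<'E'
from h import *
s=observe();print(s['eef_pos'],s['opening'],s['joints'])
c=snap('top');P=cloud(c);im=c['image']
# re-measure blocks
n,l,st,_=cv2.connectedComponentsWithStats((im.min(2)>150).astype(np.uint8))
for i in range(1,n):
    if 300<st[i,4]<900 and st[i,0]<300:
        v,u=np.where(l==i);w=np.array([px(c,a,b,.016)[:2] for a,b in zip(u,v)],np.float32);print(np.round(cv2.minAreaRect(w),3) if 0 else cv2.minAreaRect(w))
s=snap('scene');a=s['image'];cv2.imwrite('pics/s1.png',cv2.resize(a[100:340,200:520],None,fx=2.4,fy=2.4,interpolation=cv2.INTER_CUBIC))
E
```

```text
[ 0.5188832  -0.46962981  0.18145224] 0.3060899336897347 [-0.8980362   0.68357213  1.28585358  0.00811872  1.16332909  0.7769071 ]
((0.6126235723495483, 0.36168843507766724), (0.06619970500469208, 0.06687653809785843), 48.395111083984375)
((0.4650702476501465, 0.3431103229522705), (0.06609749794006348, 0.06656797230243683), 58.498783111572266)
((0.353512167930603, 0.25713303685188293), (0.06366132944822311, 0.06422296911478043), 13.864344596862793)
```

View pics/s1.png

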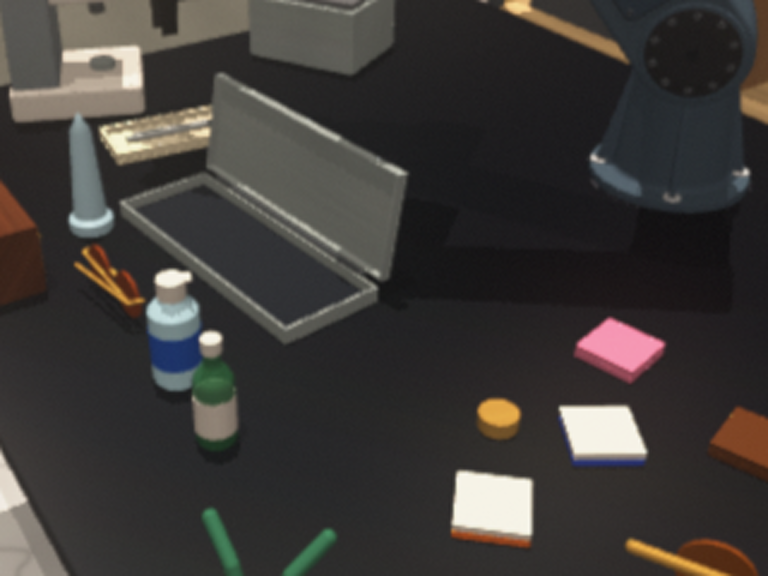

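Viewed: the pen lies in the tray and the case is empty. The blocks are where they were, with the orange-rimmed one (amber) nearest the camera.

```bash
python3 - <<'E'
from h import *
go([.6246,.3511,.235])
E
```

```text
turn [0. 0. 0.] shift units (after turn) [  0.65  -27.524  -1.817] | before-turn axes [  0.65  -27.524  -1.817]
```

Request:
send_rows --pt "0 0 0 0 0 -0.9 -1" --pt "0 0 0 0 0 -0.9 -1" --pt "0 0 0 0.02 -0.9 0 -1" --pt "0 0 0 0.02 -1 0 -1" --pt "0 0 0 0.02 -1 0 -1" --pt "0 0 0 0.02 -1 0 -1" --pt "0 0 0 0.02 -1 0 -1" --pt "0 0 0 0.02 -1 0 -1" --pt "0 0 0 0.02 -1 0 -1" --pt "0 0 0 0.02 -1 0 -1" --pt "0 0 0 0.02 -1 0 -1" --pt "0 0 0 0.02 -1 0 -1" --pt "0 0 0 0.02 -1 0 -1" --pt "0 0 0 0.02 -1 0 -1" --pt "0 0 0 0.02 -1 0 -1" --pt "0 0 0 0.02 -1 0 -1" --pt "0 0 0 0.02 -1 0 -1" --pt "0 0 0 0.02 -1 0 -1" --pt "0 0 0 0.02 -1 0 -1" --pt "0 0 0 0.02 -1 0 -1"

```text
t: 13.3
eef_pos: [0.5698, 0.091, 0.2146]
ee_rot: [-3.118, 0.048, -0.12]
wrist_force: [0.4, -0.7, -1.3]
opening: 1.0
```

Request:
send_rows --pt "0 0 0 0.02 -1 0 -1" --pt "0 0 0 0.02 -1 0 -1" --pt "0 0 0 0.02 -1 0 -1" --pt "0 0 0 0.02 -1 0 -1" --pt "0 0 0 0.02 -1 0 -1" --pt "0 0 0 0.02 -1 0 -1" --pt "0 0 0 0.02 -0.6 0 -1" --pt "0 0 0 0 0 0 -1" --pt "0 0 -7 0 0 0 -1" --pt "0 0 -7 0 0 0 -1" --pt "0 0 -7 0 0 0 -1" --pt "0 0 -7 0 0 0 -1" --pt "0 0 -7 0 0 0 -1" --pt "0 0 -7 0 0 0 -1" --pt "0 0 -7 0 0 0 -1" --pt "0 0 -7 0 0 0 -1" --pt "0 0 -7 0 0 0 -1" --pt "0 0 -7 0 0 0 -1" --pt "0 0 -7 0 0 0 -1" --pt "0 0 -7 0 0 0 -1"

```text
t: 14.97
eef_pos: [0.5744, 0.2894, 0.1884]
ee_rot: [-3.032, 0.011, 1.389]
wrist_force: [0.8, 0.2, -0.4]
opening: 0.999
```

```bash
python3 - <<'E'
from h import *
s=observe();print(s['eef_pos'],s['ee_rot'],s['joints'])
go([.6246,.3511,.235],[180,0,138.4])
E
```

```text
[0.57444874 0.28936273 0.18838702] [-3.03229651  0.01070917  1.38866394] [0.27538084 0.64308152 1.35659181 0.04078824 1.24499187 0.44304885]
turn [ -6.02  -2.66 -58.81] shift units (after turn) [ 0.116  2.649 -1.554] | before-turn axes [ 2.31   1.092 -1.708]
```

Request:
send_rows --pt "-0.7 -0.3 -6.5 0 0 0 -1" --pt "-0.7 -0.3 -6.5 0 0 0 -1" --pt "-0.7 -0.3 -6.5 0 0 0 -1" --pt "-0.7 -0.3 -6.5 0 0 0 -1" --pt "-0.7 -0.3 -6.5 0 0 0 -1" --pt "-0.7 -0.3 -6.5 0 0 0 -1" --pt "-0.7 -0.3 -6.5 0 0 0 -1" --pt "-0.7 -0.3 -6.5 0 0 0 -1" --pt "-0.7 -0.3 -6.5 0 0 0 -1" --pt "0 0 0 0.1 0.9 -0.5 -1" --pt "0 0 0 0 0.9 -0.5 -1" --pt "0 0 0 0 0.8 -0.5 -1" --pt "0 0 0 0 0 0 -1"

```text
t: 16.05
eef_pos: [0.6059, 0.3318, 0.2124]
ee_rot: [-3.099, -0.02, 2.456]
wrist_force: [0.4, 1.2, 0.2]
opening: 0.995
```

```bash
python3 - <<'E'
from h import *
s=observe();print(s['eef_pos'],s['ee_rot'],s['joints'])
T=R.from_euler('z',138.4,degrees=True)*R.from_euler('x',180,degrees=True)*R.from_euler('y',45,degrees=True)
print(T.as_matrix().round(2),T.as_euler('xyz',degrees=True))
go([.6246,.3511,.12],T)
E
```

```text
[0.60590066 0.33182163 0.21243147] [-3.09931883 -0.01986387  2.45617776] [ 0.34174129  0.6623459   1.23671797 -0.00507627  1.28898281 -0.5425351 ]
[[-0.53  0.66 -0.53]
 [ 0.47  0.75  0.47]
 [ 0.71  0.   -0.71]] [180.  -45.  138.4]
turn [-3.24 43.9   1.27] shift units (after turn) [-2.207  0.894  2.151] | before-turn axes [-0.137  1.021  3.038]
```

Request:
send_rows --pt "-0.5 6.3 0.2 0 0 0 -1" --pt "-0.5 6.3 0.2 0 0 0 -1" --pt "-0.5 6.3 0.2 0 0 0 -1" --pt "-0.5 6.3 0.2 0 0 0 -1" --pt "-0.5 6.3 0.2 0 0 0 -1" --pt "-0.5 6.3 0.2 0 0 0 -1" --pt "-0.5 6.3 0.2 0 0 0 -1" --pt "0 0 0 0 0 0 -1"

```text
t: 16.72
eef_pos: [0.5979, 0.3251, 0.2059]
ee_rot: [-3.127, -0.833, 2.399]
wrist_force: [-0.2, -0.3, -1.4]
opening: 0.997
```

```bash
cat >> h.py <<'E'
def tilt(yaw,a): return R.from_euler('z',yaw,degrees=True)*R.from_euler('x',180,degrees=True)*R.from_euler('y',a,degrees=True)
E
python3 - <<'E'
from h import *
s=observe();print(s['eef_pos'],s['joints'])
go([.6246,.3511,.07],tilt(138.4,45))
E
```

```text
[0.59792858 0.32509832 0.2059401 ] [ 0.0931162   0.87382954  1.07230757  0.58627297  1.79845607 -0.78849823]
turn [-0.17 -2.76 -0.62] shift units (after turn) [-3.267  1.238  3.141] | before-turn axes [-3.401  1.284  2.977]
```

Request:
send_rows --pt "-0.2 -2.7 -0.6 0 0.4 0 -1" --pt "0 0 0 -0.65 0.2 0.63 -1" --pt "0 0 0 -0.65 0.2 0.63 -1" --pt "0 0 0 -0.65 0.2 0.63 -1" --pt "0 0 0 -0.65 0.2 0.63 -1" --pt "0 0 0 -0.65 0 0.63 -1" --pt "0 0 0 0 0 0 -1"

```text
t: 17.3
eef_pos: [0.6211, 0.3434, 0.0617]
ee_rot: [-3.128, -0.77, 2.402]
wrist_force: [-1.2, -0.0, -0.9]
opening: 0.998
```

```bash
python3 - <<'E'
from h import *
s=observe();print(s['eef_pos'],s['joints'])
go([.6246,.3511,.0185],tilt(138.4,45))
c=snap('top');im=c['image']
n,l,st,_=cv2.connectedComponentsWithStats((im.min(2)>150).astype(np.uint8))
for i in range(1,n):
    if 150<st[i,4]<900 and st[i,0]<300 and st[i,1]>170: print(st[i])
snap('wrist','w2.png')
E
```

```text
[0.62113946 0.34338952 0.06167717] [ 0.12575289  1.05351195  1.03862246  0.54826934  1.61367492 -0.84992421]
turn [-0.26  0.89 -0.54] shift units (after turn) [-0.958  0.269  1.077] | before-turn axes [-0.939  0.283  1.091]
[296 207 123  20 789]
[191 225  24  24 355]
[217 259  23  24 272]
```

View pics/w2.png

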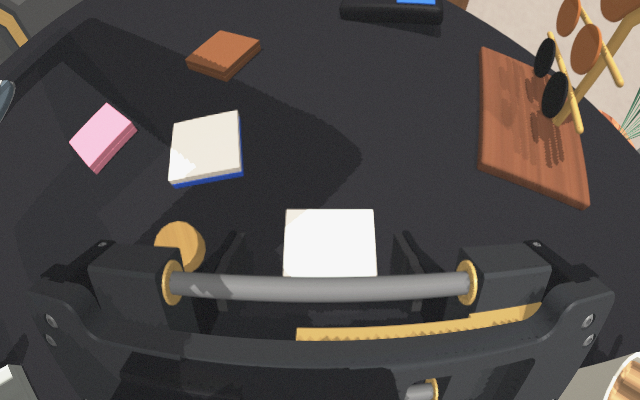

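Viewed: the amber block (285–376, 209–277) sits square between the fingers at (235) and (400). The tin is clear to the left.

Request:
send_rows --pt "-0.3 0.9 -0.5 0 0.27 0 -1" --pt "0 0 0 -0.25 0 0.3 -1" --pt "0 0 0 -0.25 0 0.3 -1" --pt "0 0 0 -0.25 0 0.3 -1" --pt "0 0 0 -0.15 0 0.12 -1" --pt "0 0 0 0 0 0 -1"

```text
t: 17.9
eef_pos: [0.6321, 0.3543, 0.0325]
ee_rot: [3.114, -0.775, 2.435]
wrist_force: [-0.6, 0.1, -0.4]
opening: 1.001
```

```bash
python3 - <<'E'
from h import *
s=observe();print(s['eef_pos'],s['wrist_force'])
go([.6246,.3511,.0185],tilt(138.4,45))
E
```

```text
[0.63210613 0.35434233 0.03251684] [-0.62643619  0.08569412 -0.38963602]
turn [0.82 0.61 0.8 ] shift units (after turn) [-0.249 -0.247  0.412] | before-turn axes [-0.241 -0.256  0.411]
```

Request:
send_rows --pt "0.8 0.6 0.8 -0.12 -0.25 0.2 -1" --pt "0 0 0 -0.12 0 0.2 -1" --pt "0 0 0 0 0 0 -1"

```text
t: 18.15
eef_pos: [0.6243, 0.3508, 0.0176]
ee_rot: [-3.14, -0.787, 2.414]
wrist_force: [0.3, 0.4, 0.9]
opening: 1.003
```

```bash
python3 - <<'E'
from h import *
s=observe();print(s['eef_pos'],s['wrist_force'])
go([.6246,.3511,.0185],tilt(138.4,45))
E
```

```text
[0.62426693 0.35075198 0.01758164] [0.25579209 0.40940379 0.91576891]
turn [-0.01 -0.07 -0.08] shift units (after turn) [ 0.021  0.016 -0.022] | before-turn axes [ 0.021  0.016 -0.022]
```

Perfect pose. Close and lift straight up (tool x and −z equally).

Request:
send_rows --pt "0 0 0 0 0 0 1" --pt "0 0 0 0 0 0 1" --pt "0 0 0 0 0 0 1" --pt "0 0 0 0 0 0 1" --pt "0 0 0 0 0 0 1" --pt "0 0 0 0.3 0 -0.3 1" --pt "0 0 0 0.6 0 -0.6 1" --pt "0 0 0 0.7 0 -0.7 1" --pt "0 0 0 0.7 0 -0.7 1" --pt "0 0 0 0.7 0 -0.7 1" --pt "0 0 0 0.4 0 -0.4 1" --pt "0 0 0 0 0 0 1" --grip_force 45

```text
t: 19.15
eef_pos: [0.6232, 0.3501, 0.169]
ee_rot: [-3.132, -0.787, 2.409]
wrist_force: [0.4, -0.3, -0.6]
opening: 0.749
```

```bash
python3 - <<'E'
from h import *
s=observe();print(s['eef_pos'],s['wrist_force'],s['opening'],s['joints'])
go([.64,.27,.16],tilt(138.4,-65))
E
```

```text
[0.62318896 0.35008471 0.16901933] [ 0.36644315 -0.30276952 -0.58105577] 0.7487752088108791 [ 0.13032072  0.93954294  0.99668225  0.57231357  1.75664437 -0.76665668]
turn [-4.3000e-01 -1.1012e+02  8.0000e-02] shift units (after turn) [-0.654 -1.624  2.113] | before-turn axes [-1.767 -1.622 -1.333]
```

Request:
send_rows --pt "0 -6.9 0 0 0 0 1" --pt "0 -6.9 0 0 0 0 1" --pt "0 -6.9 0 0 0 0 1" --pt "0 -6.9 0 0 0 0 1" --pt "0 -6.9 0 0 0 0 1" --pt "0 -6.9 0 0 0 0 1" --pt "0 -6.9 0 0 0 0 1" --pt "0 -6.9 0 0 0 0 1" --pt "0 -6.9 0 0 0 0 1" --pt "0 -6.9 0 0 0 0 1" --pt "0 -6.9 0 0 0 0 1" --pt "0 -6.9 0 0 0 0 1" --pt "0 -6.9 0 0 0 0 1" --pt "0 -6.9 0 0 0 0 1" --pt "0 -6.9 0 0 0 0 1" --pt "0 -6.9 0 0 0 0 1" --pt "0 0 0 0 0 0 1"

```text
t: 20.57
eef_pos: [0.62, 0.346, 0.1552]
ee_rot: [-3.106, 1.207, 2.461]
wrist_force: [-0.7, 0.3, -2.0]
opening: 0.75
```

```bash
python3 - <<'E'
from h import *
s=observe();print(s['eef_pos'],s['wrist_force'],s['opening'],s['joints'])
go([.65,.27,.10],tilt(138.4,-65))
snap('wrist','w3.png')
E
```

```text
[0.62001203 0.34603662 0.15524787] [-0.69657033  0.30795703 -2.00805474] 0.7495974130751053 [ 0.73566834  0.93782672  1.44666086 -1.39450529  1.23095909  0.74826321]
turn [0.37 4.16 0.95] shift units (after turn) [ 0.642 -1.232  2.981] | before-turn axes [ 0.877 -1.238  2.918]
```

View pics/w3.png

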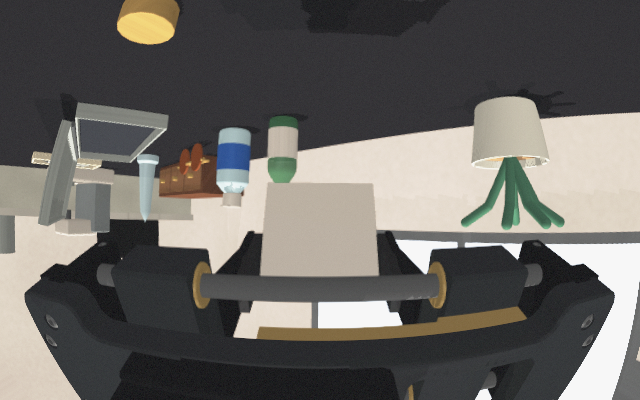

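Viewed: the amber block is held, coloured edge away from the camera, with its bottom edge near the fingertips. Joint 4 is near its limit, so I yaw about the vertical before lowering.

```bash
python3 - <<'E'
from h import *
go([.65,.27,.12],tilt(113.4,-65))
E
```

```text
turn [23.38  4.09 10.57] shift units (after turn) [-0.028 -0.112  2.973] | before-turn axes [ 0.306 -1.26   2.679]
```

Request:
send_rows --pt "0 4 0 0 0 0 1" --pt "4.7 0 2.1 0 0 0 1" --pt "4.7 0 2.1 0 0 0 1" --pt "4.7 0 2.1 0 0 0 1" --pt "4.7 0 2.1 0 0 0 1" --pt "4.6 0 2.1 0 0 0 1" --pt "0 0 0 0 0 0.7 1" --pt "0 0 0 0 0 0.8 1" --pt "0 0 0 0 0 0.8 1" --pt "0 0 0 0 0 0.6 1" --pt "0 0 0 0 0 0 1"

```text
t: 21.53
eef_pos: [0.6572, 0.2693, 0.1239]
ee_rot: [-3.106, 1.088, 1.986]
wrist_force: [-1.1, -0.2, -1.6]
opening: 0.751
```

```bash
python3 - <<'E'
from h import *
s=observe();print(s['eef_pos'],s['wrist_force'],s['opening'],s['joints'])
go([.65,.27,.05],tilt(113.4,-65))
E
```

```text
[0.65724969 0.26928928 0.12385494] [-1.14946828 -0.2208796  -1.61396322] 0.7506295274537358 [ 0.58919512  1.02050784  1.17908564 -1.05961528  1.44977932  0.63130624]
turn [-1.67 -2.64  0.23] shift units (after turn) [ 2.281 -0.212  0.934] | before-turn axes [ 2.236 -0.175  1.044]
```

Request:
send_rows --pt "-1.7 -5.5 0 0 -0.2 0 1" --pt "0 0 0 0.6 0 0.24 1" --pt "0 0 0 0.6 0 0.24 1" --pt "0 0 0 0.6 0 0.24 1" --pt "0 0 0 0.4 0 0.16 1" --pt "0 0 0 0 0 0 1"

```text
t: 22.03
eef_pos: [0.6568, 0.2688, 0.0542]
ee_rot: [3.123, 1.164, 1.958]
wrist_force: [-0.6, 0.5, -1.0]
opening: 0.754
```

```bash
python3 - <<'E'
from h import *
s=observe();print(s['eef_pos'],s['wrist_force'],s['opening'],s['joints'])
go([.65,.27,.048],tilt(113.4,-68))
E
```

```text
[0.65684968 0.26875979 0.05416713] [-0.59022841  0.46995225 -1.01512925] 0.7539093419681661 [ 0.60351806  1.14159547  1.17356494 -1.14137106  1.43359188  0.76314191]
turn [-0.05 -1.33 -0.49] shift units (after turn) [ 0.239 -0.193 -0.042] | before-turn axes [ 0.238 -0.195 -0.037]
```

Lower the last few mm, open, wait, then look.

Request:
send_rows --pt "0 -1.3 0 0.2 0 0.05 1" --pt "0 0 0 0 0 0 1" --pt "0 0 0 0 0 0 -0.7" --pt "0 0 0 0 0 0 -0.9" --pt "0 0 0 0 0 0 -1" --pt "0 0 0 0 0 0 -1" --pt "0 0 0 0 0 0 -1" --pt "0 0 0 0 0 0 -1"

```text
t: 22.7
eef_pos: [0.6589, 0.2725, 0.0526]
ee_rot: [3.102, 1.186, 1.939]
wrist_force: [0.1, -0.0, -0.1]
opening: 0.991
```

```bash
python3 - <<'E'
from h import *
s=observe();print(s['eef_pos'],s['wrist_force'],s['opening'])
snap('wrist','w4.png')
E
```

```text
[0.65885961 0.2724775  0.05255477] [ 0.09621975 -0.02487764 -0.14115711] 0.991239773086925
```

View pics/w4.png

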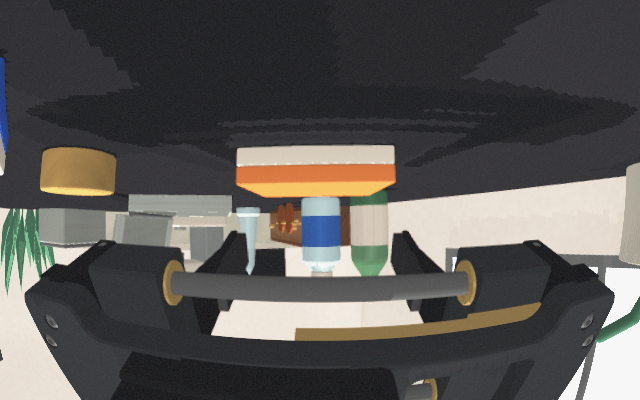

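Viewed (camera upside down): the block lies flat, white side down and amber up, between the fingers. The tin and bottles are untouched.

Request:
send_rows --pt "0 0 0 -0.5 0 -0.2 -1" --pt "0 0 0 -0.8 0 -0.32 -1" --pt "0 0 0 -0.8 0 -0.32 -1" --pt "0 0 0 -0.8 0 -0.32 -1" --pt "0 0 0 -0.8 0 -0.32 -1" --pt "0 6.8 0 0 0 0 -1" --pt "0 6.8 0 0 0 0 -1" --pt "0 6.8 0 0 0 0 -1" --pt "0 6.8 0 0 0 0 -1" --pt "0 6.8 0 0 0 0 -1" --pt "0 6.8 0 0 0 0 -1" --pt "0 6.8 0 0 0 0 -1" --pt "0 6.8 0 0 0 0 -1" --pt "0 6.8 0 0 0 0 -1" --pt "0 6.8 0 0 0 0 -1" --pt "0 0 0 0 0 0 -1"

```text
t: 24.08
eef_pos: [0.6565, 0.2738, 0.2033]
ee_rot: [3.106, -0.044, 1.991]
wrist_force: [-0.2, -1.5, 0.8]
opening: 0.998
```

```bash
cat >> h.py <<'E'
def wrect(c,mask,h):
    """rects of mask blobs in the fisheye wrist image at height h"""
    n,l,st,_=cv2.connectedComponentsWithStats(mask.astype(np.uint8))
    for i in range(1,n):
        if st[i,4]<400: continue
        v,u=np.where(l==i);w=np.array([wpx(c,a,b,h)[:2] for a,b in zip(u[::3],v[::3])],np.float32);r=cv2.minAreaRect(w);print(st[i,:5],np.round(r[0],4),np.round(r[1],4),round(r[2],1))
E
python3 - <<'E'
from h import *
s=observe();print(s['eef_pos'],s['ee_rot'],s['joints'])
c=snap('wrist','w5.png');hsv=cv2.cvtColor(c['image'],cv2.COLOR_BGR2HSV);wrect(c,(hsv[...,1]>120)&(hsv[...,2]>130)&(hsv[...,0]<30),.016)
E
```

```text
[0.65654863 0.27380777 0.20326981] [ 3.1059638  -0.04399677  1.99090538] [ 0.21756138  0.66741894  1.25419138  0.05402869  1.19439495 -0.22098456]
[ 284  145   60   59 3484] [0.6521 0.2839] [0.0664 0.0664] 23.4
```

View pics/w5.png

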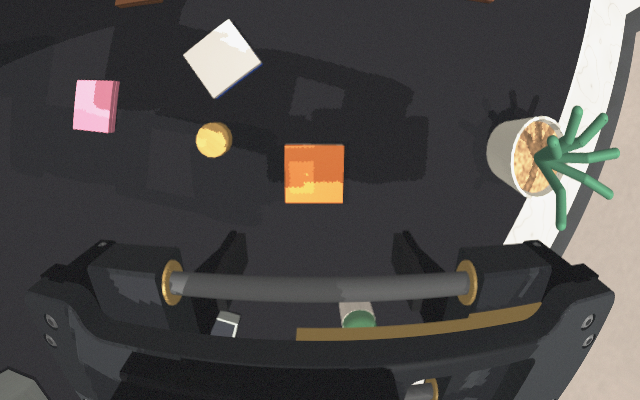

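Viewed: the amber face is up at (314,174), measured at (0.652, 0.284) with its sides at 23.4°.

```bash
python3 - <<'E'
from h import *
go([.6521,.2839,.0185],[180,0,113.4])
E
```

```text
turn [ 2.01 -2.38  0.67] shift units (after turn) [3.190e-01 2.000e-03 6.163e+00] | before-turn axes [ 0.065 -0.212  6.167]
```

Request:
send_rows --pt "2 -2.4 0.7 0.3 0 0 -1" --pt "0 0 0 0 0 0 -1" --pt "0 0 0 0 0 0.8 -1" --pt "0 0 0 0 0 0.8 -1" --pt "0 0 0 0 0 0.8 -1" --pt "0 0 0 0 0 0.8 -1" --pt "0 0 0 0 0 0.8 -1" --pt "0 0 0 0 0 0.8 -1" --pt "0 0 0 0 0 0 -1"

```text
t: 24.88
eef_pos: [0.6478, 0.2901, 0.0599]
ee_rot: [3.136, 0.021, 2.001]
wrist_force: [-0.9, 0.2, -1.2]
opening: 1.002
```

```bash
python3 - <<'E'
from h import *
go([.6521,.2839,.0185],[180,0,113.4])
E
```

```text
turn [0.33 1.2  1.23] shift units (after turn) [-0.246  0.048  1.379] | before-turn axes [-0.218  0.035  1.384]
```

Request:
send_rows --pt "0.3 1.2 1.2 -0.24 0.05 0.3 -1" --pt "0 0 0 0 0 0.4 -1" --pt "0 0 0 0 0 0.4 -1" --pt "0 0 0 0 0 0.28 -1" --pt "0 0 0 0 0 0 -1" --pt "0 0 0 0 0 0 1" --pt "0 0 0 0 0 0 1" --pt "0 0 0 0 0 0 1" --pt "0 0 0 0 0 0 1" --pt "0 0 0 0 0 0 1"

```text
t: 25.72
eef_pos: [0.6545, 0.2867, 0.0203]
ee_rot: [3.134, 0.002, 1.984]
wrist_force: [-0.0, -0.2, -0.4]
opening: 0.753
```

Request:
send_rows --pt "0 0 0 0 0 -0.3 1" --pt "0 0 0 0 0 -0.8 1" --pt "0 0 0 0 0 -0.9 1" --pt "0 0 0 0 0 -0.9 1" --pt "0 0 0 0 0 -0.9 1" --pt "0 0 0 0 0 -0.9 1" --pt "0 0 0 0 0 -0.9 1" --pt "0 0 0 0 0 0 1"

```text
t: 26.38
eef_pos: [0.6522, 0.2862, 0.1989]
ee_rot: [3.136, 0.001, 1.984]
wrist_force: [1.2, 0.5, 0.0]
opening: 0.753
```

```bash
python3 - <<'E'
from h import *
s=observe();print(s['eef_pos'],s['joints'],cw(.002,-.09),cw(.002,.09))
go([*cw(.004,-.09),.19],[180,0,186.1])
E
```

```text
[0.65215082 0.28623488 0.19886861] [ 2.57246168e-01  6.84176234e-01  1.23068192e+00 -3.76143868e-04
  1.22116831e+00 -1.56009093e-01] [ 0.60455244 -0.22177789] [ 0.58542491 -0.04279706]
turn [  0.23   0.26 -72.41] shift units (after turn) [  3.31  -16.669   0.296] | before-turn axes [-14.89   -8.193   0.269]
```

Request:
send_rows --pt "0 0 0 -0.5 -0.28 0 1" --pt "0 0 0 -0.86 -0.47 0 1" --pt "0 0 0 -0.86 -0.47 0 1" --pt "0 0 0 -0.86 -0.47 0 1" --pt "0 0 0 -0.86 -0.47 0 1" --pt "0 0 0 -0.86 -0.47 0 1" --pt "0 0 0 -0.86 -0.47 0 1" --pt "0 0 0 -0.86 -0.47 0 1" --pt "0 0 0 -0.86 -0.47 0 1" --pt "0 0 0 -0.86 -0.47 0 1" --pt "0 0 0 -0.86 -0.47 0 1" --pt "0 0 0 -0.86 -0.47 0 1" --pt "0 0 0 -0.86 -0.47 0 1" --pt "0 0 0 -0.86 -0.47 0 1" --pt "0 0 0 -0.86 -0.47 0 1" --pt "0 0 0 -0.86 -0.47 0 1" --pt "0 0 0 -0.86 -0.47 0 1" --pt "0 0 0 -0.6 -0.3 0 1" --pt "0 0 0 0 0 0 1"

```text
t: 27.97
eef_pos: [0.589, -0.2514, 0.1877]
ee_rot: [-3.129, -0.009, 1.986]
wrist_force: [0.1, 0.2, -0.6]
opening: 0.748
```

Request:
send_rows --pt "0 0 -6.6 0 0 0 1" --pt "0 0 -6.6 0 0 0 1" --pt "0 0 -6.6 0 0 0 1" --pt "0 0 -6.6 0 0 0 1" --pt "0 0 -6.6 0 0 0 1" --pt "0 0 -6.6 0 0 0 1" --pt "0 0 -6.6 0 0 0 1" --pt "0 0 -6.6 0 0 0 1" --pt "0 0 -6.6 0 0 0 1" --pt "0 0 -6.6 0 0 0 1" --pt "0 0 -6.6 0 0 0 1" --pt "0 0 0 0 0 0 1"

```text
t: 28.97
eef_pos: [0.5735, -0.2464, 0.1774]
ee_rot: [3.116, -0.035, -2.971]
wrist_force: [-1.2, 0.3, 0.1]
opening: 0.751
```

```bash
python3 - <<'E'
from h import *
s=observe();print(s['eef_pos'],s['opening'],wc(s['eef_pos']))
go([*cw(.004,-.09),.15],[180,0,186.1])
E
```

```text
[ 0.57354801 -0.24643586  0.177388  ] 0.7507277578865589 [-0.0314 -0.1112]
turn [ 1.39 -2.04  3.65] shift units (after turn) [-1.182  0.707  0.913] | before-turn axes [-1.256  0.608  0.885]
```

Request:
send_rows --pt "1.4 -2 3.6 -0.6 0.35 0 1" --pt "0 0 0 -0.58 0.35 0 1" --pt "0 0 0 0 0 0 1" --pt "0 0 0 0 0 0.7 1" --pt "0 0 0 0 0 0.8 1" --pt "0 0 0 0 0 0.8 1" --pt "0 0 0 0 0 0.8 1" --pt "0 0 0 0 0 0.7 1" --pt "0 0 0 0 0 0 1"

```text
t: 29.72
eef_pos: [0.6007, -0.2182, 0.0583]
ee_rot: [3.141, -0.005, -3.059]
wrist_force: [-0.8, 1.7, -1.4]
opening: 0.753
```

```bash
python3 - <<'E'
from h import *
s=observe();print(s['eef_pos'],s['opening'],wc(s['eef_pos']))
go([*cw(.003,-.09),.026],[180,0,186.1])
E
```

```text
[ 0.60068972 -0.21823909  0.05834499] 0.7528106561029639 [-0.0015 -0.0861]
turn [ 0.03 -0.26 -1.38] shift units (after turn) [-0.149 -0.131  1.078] | before-turn axes [-0.157 -0.128  1.077]
```

Request:
send_rows --pt "0 -0.2 -1.3 -0.15 -0.13 0.3 1" --pt "0 0 0 0 0 0.4 1" --pt "0 0 0 0 0 0.35 1" --pt "0 0 0 0 0 0 1" --pt "0 0 0 0 0 0 -0.8" --pt "0 0 0 0 0 0 -1" --pt "0 0 0 0 0 0 -1" --pt "0 0 0 0 0 -0.3 -1" --pt "0 0 0 0 0 -0.8 -1" --pt "0 0 0 0 0 -0.9 -1" --pt "0 0 0 0 0 -0.9 -1" --pt "0 0 0 0 0 -0.9 -1" --pt "0 0 0 0 0 -0.9 -1" --pt "0 0 0 0 0 -0.9 -1" --pt "0 0 0 0 0 0 -1"

```text
t: 30.97
eef_pos: [0.6072, -0.2235, 0.211]
ee_rot: [-3.135, 0.008, -3.038]
wrist_force: [0.4, -0.6, 1.0]
opening: 0.998
```

```bash
python3 - <<'E'
from h import *
s=observe();print(s['eef_pos'],s['opening'],s['joints'])
c=snap('wrist');hsv=cv2.cvtColor(c['image'],cv2.COLOR_BGR2HSV);wrect(c,(hsv[...,1]>120)&(hsv[...,2]>100)&(hsv[...,0]<30),.020)
c=snap('top');im=c['image']
n,l,st,_=cv2.connectedComponentsWithStats((im.min(2)>150).astype(np.uint8))
for i in range(1,n):
    if 150<st[i,4]<900 and st[i,0]<300 and st[i,1]>170:
        v,u=np.where(l==i);w=np.array([px(c,a,b,.016)[:2] for a,b in zip(u,v)],np.float32);print(cv2.minAreaRect(w))
E
```

```text
[ 0.60721743 -0.2235179   0.21098634] 0.9984970630621889 [-5.24826852e-01  5.81291344e-01  1.40721315e+00 -6.80534446e-04
  1.14320468e+00 -2.19884686e+00]
[ 291  145   60   58 3362] [ 0.6065 -0.2229] [0.0665 0.0663] 5.6
[337 300  73  12 439] [ 0.7829 -0.1311] [0.0165 0.1007] 6.2
[ 264  303  277   38 3130] [ 0.8231 -0.0532] [0.0383 0.4602] 5.4
((0.5046094655990601, 0.3634561598300934), (0.0666162520647049, 0.06654855608940125), 58.58357238769531)
((0.34969860315322876, 0.26973986625671387), (0.06051560118794441, 0.03811587393283844), 12.756945610046387)
```

Block 1 sits in the case at about (0.004, −0.091), flat. Block 3 was knocked to (0.505, 0.3635), and I go there next.

```bash
python3 - <<'E'
from h import *
go([.491,.372,.225],[180,0,148.6])
E
```

```text
turn [-0.07  0.1  37.32] shift units (after turn) [13.561 14.93  -0.622] | before-turn axes [ 1.731 20.094 -0.658]
```

Request:
send_rows --pt "0 0 0 0.06 0.6 -0.1 -1" --pt "0 0 0 0.08 1 -0.05 -1" --pt "0 0 0 0.08 1 -0.05 -1" --pt "0 0 0 0.08 1 -0.05 -1" --pt "0 0 0 0.08 1 -0.05 -1" --pt "0 0 0 0.08 1 -0.05 -1" --pt "0 0 0 0.08 1 -0.05 -1" --pt "0 0 0 0.08 1 -0.05 -1" --pt "0 0 0 0.08 1 -0.05 -1" --pt "0 0 0 0.08 1 -0.05 -1" --pt "0 0 0 0.08 1 -0.05 -1" --pt "0 0 0 0.08 1 -0.05 -1" --pt "0 0 0 0.08 1 -0.05 -1" --pt "0 0 0 0.08 1 -0.05 -1" --pt "0 0 0 0.08 1 -0.05 -1" --pt "0 0 0 0.08 1 -0.05 -1" --pt "0 0 0 0.08 1 -0.05 -1" --pt "0 0 0 0.08 1 -0.05 -1" --pt "0 0 0 0.08 1 -0.05 -1" --pt "0 0 0 0.06 0.7 0 -1"

```text
t: 32.73
eef_pos: [0.4599, 0.3834, 0.2167]
ee_rot: [3.135, -0.066, -3.045]
wrist_force: [-0.4, 0.7, -0.1]
opening: 1.004
```

Request:
send_rows --pt "0 0 6.2 0 0 0 -1" --pt "0 0 6.2 0 0 0 -1" --pt "0 0 6.2 0 0 0 -1" --pt "0 0 6.2 0 0 0 -1" --pt "0 0 6.2 0 0 0 -1" --pt "0 0 6.2 0 0 0 -1" --pt "0 0 0 0 0 0 -1"

```text
t: 33.32
eef_pos: [0.4412, 0.3897, 0.2059]
ee_rot: [-3.082, -0.073, 2.568]
wrist_force: [0.5, -0.8, -0.3]
opening: 1.004
```

```bash
python3 - <<'E'
from h import *
s=observe();print(s['eef_pos'],s['joints'])
go([.491,.372,.20],tilt(148.6,-45))
c=snap('wrist');im=c['image'];wrect(c,(im.min(2)>140),.016)
E
```

```text
[0.44119352 0.38966565 0.20586672] [ 0.51524354  0.54547453  1.50104068  0.03961361  1.18163264 -0.50121023]
turn [ -3.7  -49.19   0.07] shift units (after turn) [-1.081  0.362  1.357] | before-turn axes [-1.724  0.409  0.047]
[ 550    0   80  106 3803] [0.4718 0.824 ] [0.0856 0.1857] 90.0
[ 605    0   35   85 1405] [0.4651 0.9308] [0.1001 0.1614] 45.5
[ 167  147   66   73 2528] [0.3512 0.2579] [0.0662 0.0661] 13.8
[611 165  29  53 844] [0.6987 0.8062] [0.121 0.06 ] 40.6
[ 311  215   57   53 2952] [0.5025 0.3651] [0.0665 0.0673] 58.4
[ 558  314   82   86 4303] [1.2458 0.8162] [0.6361 0.2371] 34.7
[  0 346  23  52 685] [ 0.4425 -1.1265] [0.1132 0.7898] 11.1
[  26  350   55   50 1111] [ 0.482  -0.6306] [0.4492 0.1609] 85.6
```

Request:
send_rows --pt "-0.5 -7 0 0 0 0 -1" --pt "-0.5 -7 0 0 0 0 -1" --pt "-0.5 -7 0 0 0 0 -1" --pt "-0.5 -7 0 0 0 0 -1" --pt "-0.5 -7 0 0 0 0 -1" --pt "-0.5 -7 0 0 0 0 -1" --pt "-0.5 -7 0 0 0 0 -1" --pt "0 0 0 0 0 0 -1"

```text
t: 34.03
eef_pos: [0.4392, 0.3882, 0.2034]
ee_rot: [-3.126, 0.801, 2.632]
wrist_force: [-1.1, 0.1, -1.2]
opening: 0.997
```

```bash
python3 - <<'E'
from h import *
s=observe();print(s['eef_pos'],s['joints'])
go([.490,.3726,.07],tilt(148.6,-45))
E
```

```text
[0.43919902 0.38822228 0.20341313] [ 0.88831636  0.61025746  1.70751593 -1.01880613  0.98621654  0.50042002]
turn [0.66 0.91 1.53] shift units (after turn) [1.931 0.438 4.358] | before-turn axes [1.988 0.441 4.332]
```

Request:
send_rows --pt "0.6 0.9 1.5 0.3 0.2 0.5 -1" --pt "0 0 0 0.4 0.06 0.9 -1" --pt "0 0 0 0.4 0.06 0.9 -1" --pt "0 0 0 0.4 0.06 0.9 -1" --pt "0 0 0 0.4 0.06 0.9 -1" --pt "0 0 0 0 0 0 -1"

```text
t: 34.53
eef_pos: [0.485, 0.3772, 0.0715]
ee_rot: [-3.128, 0.769, 2.615]
wrist_force: [-0.6, -0.8, -1.2]
opening: 1.0
```

```bash
python3 - <<'E'
from h import *
s=observe();print(s['eef_pos'],s['joints'])
go([.490,.3726,.0185],tilt(148.6,-45))
c=snap('wrist','w6.png')
E
```

```text
[0.4849692  0.377243   0.07154906] [ 0.80258647  0.83559286  1.70453178 -1.17841346  0.82401355  0.70557454]
turn [ 0.08 -0.96  0.87] shift units (after turn) [ 1.092 -0.045  1.409] | before-turn axes [ 1.069 -0.03   1.427]
```

View pics/w6.png

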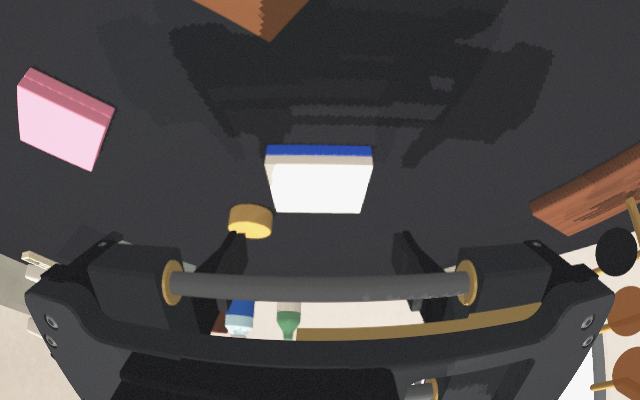

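Viewed: block 3 (blue edge, white top) is centred between the fingers at (318,180), with the tin to the left at (250,222), clear.

Request:
send_rows --pt "0 -0.9 0.8 0.2 0 0.3 -1" --pt "0 0 0 0.25 0 0.35 -1" --pt "0 0 0 0.25 0 0.35 -1" --pt "0 0 0 0.2 0 0.2 -1" --pt "0 0 0 0 0 0 -1"

```text
t: 35.0
eef_pos: [0.4933, 0.3762, 0.0343]
ee_rot: [3.131, 0.786, 2.588]
wrist_force: [0.2, -0.0, 0.2]
opening: 0.997
```

```bash
python3 - <<'E'
from h import *
s=observe();print(s['eef_pos'],s['wrist_force'],s['joints'])
go([.490,.3726,.0185],tilt(148.6,-45))
E
```

```text
[0.49333551 0.37622976 0.03430869] [ 0.17915887 -0.00916562  0.17274437] [ 0.79651321  0.90959516  1.69663229 -1.26376363  0.80690153  0.82397754]
turn [ 0.38  0.06 -0.22] shift units (after turn) [ 0.395 -0.161  0.35 ] | before-turn axes [ 0.395 -0.165  0.349]
```

Request:
send_rows --pt "0.4 0 -0.2 0.2 -0.16 0.17 -1" --pt "0 0 0 0.2 0 0.17 -1" --pt "0 0 0 0 0 0 -1"

```text
t: 35.25
eef_pos: [0.4898, 0.3734, 0.019]
ee_rot: [3.14, 0.787, 2.593]
wrist_force: [0.2, 0.8, 0.5]
opening: 0.996
```

```bash
python3 - <<'E'
from h import *
s=observe();print(s['eef_pos'],s['wrist_force'],s['joints'])
go([.490,.3726,.0185],tilt(148.6,-45))
E
```

```text
[0.48978183 0.37344429 0.0189562 ] [0.18317601 0.77043753 0.51532448] [ 0.79838909  0.93627842  1.70056165 -1.28508963  0.80297661  0.85794466]
turn [ 0.05  0.09 -0.04] shift units (after turn) [-0.004 -0.02   0.026] | before-turn axes [-0.004 -0.02   0.025]
```

Close, lift (up = −x, −z of the tool), then check.

Request:
send_rows --pt "0 0 0 0 0 0 1" --pt "0 0 0 0 0 0 1" --pt "0 0 0 0 0 0 1" --pt "0 0 0 0 0 0 1" --pt "0 0 0 0 0 0 1" --pt "0 0 0 -0.3 0 -0.3 1" --pt "0 0 0 -0.6 0 -0.6 1" --pt "0 0 0 -0.7 0 -0.7 1" --pt "0 0 0 -0.7 0 -0.7 1" --pt "0 0 0 -0.7 0 -0.7 1" --pt "0 0 0 -0.4 0 -0.4 1" --pt "0 0 0 0 0 0 1"

```text
t: 36.25
eef_pos: [0.4881, 0.3731, 0.1668]
ee_rot: [-3.136, 0.782, 2.599]
wrist_force: [0.1, -0.2, -0.5]
opening: 0.754
```

Request:
send_rows --pt "0 7 0 0 0 0 1" --pt "0 7 0 0 0 0 1" --pt "0 7 0 0 0 0 1" --pt "0 7 0 0 0 0 1" --pt "0 7 0 0 0 0 1" --pt "0 7 0 0 0 0 1" --pt "0 7 0 0 0 0 1" --pt "0 7 0 0 0 0 1" --pt "0 7 0 0 0 0 1" --pt "0 7 0 0 0 0 1" --pt "0 7 0 0 0 0 1" --pt "0 7 0 0 0 0 1" --pt "0 7 0 0 0 0 1" --pt "0 7 0 0 0 0 1" --pt "0 6 0 0 0 0 1" --pt "0 6 0 0 0 0 1" --pt "0 0 0 0 0 0 1"

```text
t: 37.67
eef_pos: [0.4824, 0.3689, 0.1508]
ee_rot: [-3.082, -1.19, 2.537]
wrist_force: [-0.4, -0.2, -3.3]
opening: 0.753
```

```bash
python3 - <<'E'
from h import *
s=observe();print(s['eef_pos'],s['wrist_force'],s['joints'],s['opening'])
go([.525,.40,.10],tilt(148.6,68))
E
```

```text
[0.48242304 0.36890734 0.15084452] [-0.4397676  -0.21259149 -3.27351196] [ 0.16246491  1.01142467  1.20633653  0.69296779  1.91902873 -0.96583854] 0.7525901839822349
turn [-0.39 -0.2  -1.21] shift units (after turn) [-1.823  1.624  0.012] | before-turn axes [-1.788  1.662 -0.005]
```

Request:
send_rows --pt "-0.4 -0.2 -1.2 -0.6 0.55 0 1" --pt "0 0 0 -0.6 0.55 0 1" --pt "0 0 0 -0.6 0.5 0 1" --pt "0 0 0 -0.5 0 0.2 1" --pt "0 0 0 -0.5 0 0.2 1" --pt "0 0 0 -0.2 0 0.1 1" --pt "0 0 0 0 0 0 1"

```text
t: 38.25
eef_pos: [0.5213, 0.3979, 0.0505]
ee_rot: [-3.101, -1.178, 2.556]
wrist_force: [-0.6, -0.5, -0.6]
opening: 0.756
```

```bash
python3 - <<'E'
from h import *
s=observe();print(s['eef_pos'],s['wrist_force'],s['joints'],s['opening'])
go([.525,.40,.050],tilt(148.6,69))
E
```

```text
[0.52133729 0.39788182 0.05053542] [-0.59194434 -0.49322052 -0.60329078] [ 0.19166871  1.19277189  1.03311434  0.70864515  1.8869785  -0.96116861] 0.7556377865313283
turn [-0.31  1.51 -0.84] shift units (after turn) [-0.041  0.124 -0.057] | before-turn axes [-0.04   0.124 -0.056]
```

Request:
send_rows --pt "0 1.5 0 -0.08 0 0 1" --pt "0 0 0 0 0 0 1" --pt "0 0 0 0 0 0 -0.7" --pt "0 0 0 0 0 0 -0.9" --pt "0 0 0 0 0 0 -1" --pt "0 0 0 0 0 0 -1" --pt "0 0 0 0 0 0 -1" --pt "0 0 0 0 0 0 -1"

```text
t: 38.92
eef_pos: [0.5222, 0.3968, 0.0536]
ee_rot: [-3.105, -1.206, 2.559]
wrist_force: [-0.0, 0.1, -0.2]
opening: 0.99
```

```bash
python3 - <<'E'
from h import *
s=observe();print(s['eef_pos'],s['wrist_force'],s['opening'])
c=snap('scene');cv2.imwrite('pics/s2.png',cv2.resize(c['image'][160:360,340:600],None,fx=3,fy=3,interpolation=cv2.INTER_CUBIC))
E
```

```text
[0.52216824 0.39681983 0.05360462] [-0.04575366  0.14655427 -0.23095994] 0.9896971728037055
```

View pics/s2.png

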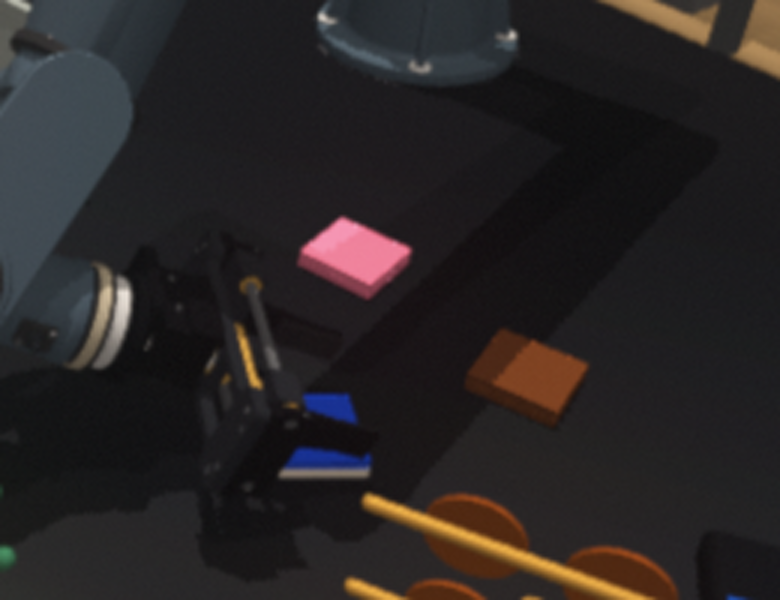

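Viewed: block 3 lies flat with its blue face up at crop (330,430), between the fingers.

Request:
send_rows --pt "0 0 0 0.5 0 -0.2 -1" --pt "0 0 0 0.8 0 -0.32 -1" --pt "0 0 0 0.8 0 -0.32 -1" --pt "0 0 0 0.8 0 -0.32 -1" --pt "0 0 0 0.8 0 -0.32 -1" --pt "0 -6.9 0 0 0 0 -1" --pt "0 -6.9 0 0 0 0 -1" --pt "0 -6.9 0 0 0 0 -1" --pt "0 -6.9 0 0 0 0 -1" --pt "0 -6.9 0 0 0 0 -1" --pt "0 -6.9 0 0 0 0 -1" --pt "0 -6.9 0 0 0 0 -1" --pt "0 -6.9 0 0 0 0 -1" --pt "0 -6.9 0 0 0 0 -1" --pt "0 -6.9 0 0 0 0 -1" --pt "0 0 0 0 0 0 -1"

```text
t: 40.3
eef_pos: [0.527, 0.3959, 0.2014]
ee_rot: [3.135, 0.034, 2.587]
wrist_force: [-1.1, -1.2, -0.4]
opening: 1.001
```

```bash
python3 - <<'E'
from h import *
s=observe();print(s['eef_pos'],s['ee_rot'],s['joints'])
c=snap('wrist');hsv=cv2.cvtColor(c['image'],cv2.COLOR_BGR2HSV);wrect(c,(hsv[...,1]>120)&(hsv[...,2]>80)&(hsv[...,0]>105)&(hsv[...,0]<130),.016)
c=snap('top');hsv=cv2.cvtColor(c['image'],cv2.COLOR_BGR2HSV);m=(hsv[...,1]>90)&(hsv[...,2]>90)
n,l,st,ce=cv2.connectedComponentsWithStats(m.astype(np.uint8))
for i in range(1,n):
    if 60<st[i,4]<900 and st[i,0]<420 and 120<st[i,1]<290: print(st[i],px(c,*ce[i],.017).round(3),hsv[l==i].mean(0).round())
E
```

```text
[0.5270308  0.39593277 0.20137848] [3.13515603 0.03403878 2.58722592] [ 0.48680949  0.6048802   1.3901098  -0.02896414  1.12400875 -0.5175095 ]
[ 285  146   62   59 2910] [0.5292 0.391 ] [0.0673 0.067 ] 58.4
[325 132  43  12 219] [ 0.774 -0.121  0.017] [ 16. 162. 159.]
[ 62 144  85  38 853] [0.701 0.63  0.017] [ 11. 159. 126.]
[ 49 147  56  31 312] [0.713 0.749 0.017] [ 16. 148. 164.]
[367 175  24  24 468] [ 0.608 -0.224  0.017] [ 16. 172. 226.]
[181 201  20  28 273] [0.53  0.377 0.017] [113. 192. 157.]
[216 207  14  13 139] [0.532 0.274 0.017] [ 19. 156. 216.]
[215 263  11  21  91] [0.341 0.28  0.017] [174.  98. 223.]
```

Tin unmoved; blue block at (0.529, 0.391), sides at 58.4°.

```bash
python3 - <<'E'
from h import *
go([.5292,.391,.02],[180,0,148.4])
E
```

```text
turn [ 0.41  1.82 -0.3 ] shift units (after turn) [-0.03  -0.122  6.028] | before-turn axes [ 0.16  -0.165  6.025]
```

Request:
send_rows --pt "0.4 1.8 -0.3 0 -0.12 0 -1" --pt "0 0 0 0 0 0 -1" --pt "0 0 0 0 0 0.8 -1" --pt "0 0 0 0 0 0.8 -1" --pt "0 0 0 0 0 0.8 -1" --pt "0 0 0 0 0 0.8 -1" --pt "0 0 0 0 0 0.8 -1" --pt "0 0 0 0 0 0.8 -1" --pt "0 0 0 0 0 0 -1"

```text
t: 41.15
eef_pos: [0.5426, 0.3856, 0.0522]
ee_rot: [3.133, -0.009, 2.567]
wrist_force: [-1.2, 0.3, -0.4]
opening: 0.998
```

```bash
python3 - <<'E'
from h import *
go([.5292,.391,.02],[180,0,148.4])
E
```

```text
turn [ 0.47 -0.54 -1.35] shift units (after turn) [ 0.475 -0.082  1.072] | before-turn axes [ 0.463 -0.102  1.076]
```

Request:
send_rows --pt "0.5 -0.5 -1.3 0.46 -0.08 0 -1" --pt "0 0 0 0 0 0.3 -1" --pt "0 0 0 0 0 0.4 -1" --pt "0 0 0 0 0 0.35 -1" --pt "0 0 0 0 0 0 -1" --pt "0 0 0 0 0 0 1" --pt "0 0 0 0 0 0 1" --pt "0 0 0 0 0 0 1" --pt "0 0 0 0 0 0 1" --pt "0 0 0 0 0 0 1"

```text
t: 41.98
eef_pos: [0.534, 0.3915, 0.0222]
ee_rot: [3.137, 0.002, 2.586]
wrist_force: [-0.4, -0.0, -0.6]
opening: 0.746
```

Request:
send_rows --pt "0 0 0 0 0 -0.3 1" --pt "0 0 0 0 0 -0.8 1" --pt "0 0 0 0 0 -0.9 1" --pt "0 0 0 0 0 -0.9 1" --pt "0 0 0 0 0 -0.9 1" --pt "0 0 0 0 0 -0.9 1" --pt "0 0 0 0 0 -0.9 1" --pt "0 0 0 0 0 0 1"

```text
t: 42.65
eef_pos: [0.5323, 0.3905, 0.2008]
ee_rot: [3.138, 0.001, 2.586]
wrist_force: [1.0, 0.5, -0.3]
opening: 0.758
```

```bash
python3 - <<'E'
from h import *
s=observe();print(s['eef_pos'],s['joints'])
go([*cw(.004,.08),.20],[180,0,186.1])
E
```

```text
[0.53234594 0.39047302 0.20075326] [ 4.63483744e-01  6.12412864e-01  1.37588584e+00  1.06746184e-03
  1.15002204e+00 -5.52219820e-01]
turn [  0.17   0.11 -37.93] shift units (after turn) [ -0.291 -14.882   0.025] | before-turn axes [-9.3770e+00 -1.1559e+01 -5.0000e-03]
```

Rotate first (6 rows), then translate along tool −y.

Request:
send_rows --pt "0 0 -6.3 0 0 0 1" --pt "0 0 -6.3 0 0 0 1" --pt "0 0 -6.3 0 0 0 1" --pt "0 0 -6.3 0 0 0 1" --pt "0 0 -6.3 0 0 0 1" --pt "0 0 -6.4 0 0 0 1" --pt "0 0 0 0 -0.5 0 1" --pt "0 0 0 0 -1 0 1" --pt "0 0 0 0 -1 0 1" --pt "0 0 0 0 -1 0 1" --pt "0 0 0 0 -1 0 1" --pt "0 0 0 0 -1 0 1" --pt "0 0 0 0 -1 0 1" --pt "0 0 0 0 -1 0 1" --pt "0 0 0 0 -1 0 1" --pt "0 0 0 0 -1 0 1" --pt "0 0 0 0 -1 0 1" --pt "0 0 0 0 -1 0 1" --pt "0 0 0 0 -1 0 1" --pt "0 0 0 0 -0.5 0 1"

```text
t: 44.32
eef_pos: [0.5838, -0.0079, 0.2044]
ee_rot: [3.135, 0.009, -2.991]
wrist_force: [1.0, 0.7, -0.7]
opening: 0.75
```

```bash
python3 - <<'E'
from h import *
s=observe();print(s['eef_pos'],s['opening'],wc(s['eef_pos']))
go([*cw(.004,.08),.18],[180,0,186.1])
E
```

```text
[ 0.58379382 -0.00788671  0.20436164] 0.7496117248356783 [0.0041 0.1249]
turn [0.41 0.51 2.53] shift units (after turn) [ 0.003 -1.496  0.812] | before-turn axes [ 0.076 -1.5    0.801]
```

Request:
send_rows --pt "0.4 0.5 2.5 0 -0.75 0 1" --pt "0 0 0 0 -0.75 0 1" --pt "0 0 0 0 0 0 1" --pt "0 0 0 0 0 0.7 1" --pt "0 0 0 0 0 0.8 1" --pt "0 0 0 0 0 0.8 1" --pt "0 0 0 0 0 0.8 1" --pt "0 0 0 0 0 0.8 1" --pt "0 0 0 0 0 0.7 1" --pt "0 0 0 0 0 0 1"

```text
t: 45.15
eef_pos: [0.5908, -0.0583, 0.065]
ee_rot: [-3.14, 0.008, -3.046]
wrist_force: [-1.9, 1.3, -1.3]
opening: 0.751
```

```bash
python3 - <<'E'
from h import *
s=observe();print(s['eef_pos'],s['opening'],wc(s['eef_pos']))
go([*cw(.003,.08),.028],[180,0,186.1])
E
```

```text
[ 0.59075329 -0.05832979  0.06496128] 0.7508891058117029 [0.0056 0.074 ]
turn [-0.11  0.43 -0.61] shift units (after turn) [0.088 0.2   1.232] | before-turn axes [0.1   0.202 1.231]
```

Request:
send_rows --pt "0 0.4 -0.6 0.09 0.2 0.3 1" --pt "0 0 0 0 0 0.45 1" --pt "0 0 0 0 0 0.45 1" --pt "0 0 0 0 0 0 1" --pt "0 0 0 0 0 0 -0.8" --pt "0 0 0 0 0 0 -1" --pt "0 0 0 0 0 0 -1" --pt "0 0 0 0 0 -0.3 -1" --pt "0 0 0 0 0 -0.8 -1" --pt "0 0 0 0 0 -0.9 -1" --pt "0 0 0 0 0 -0.9 -1" --pt "0 0 0 0 0 -0.9 -1" --pt "0 0 0 0 0 -0.9 -1" --pt "0 0 0 0 0 -0.9 -1" --pt "0 0 0 0 0 0 -1"

```text
t: 46.4
eef_pos: [0.5892, -0.0498, 0.2155]
ee_rot: [-3.136, 0.012, -3.032]
wrist_force: [1.0, -0.2, 0.2]
opening: 1.001
```

```bash
python3 - <<'E'
from h import *
s=observe();print(s['eef_pos'],s['opening'],s['joints'])
c=snap('wrist','w7.png');hsv=cv2.cvtColor(c['image'],cv2.COLOR_BGR2HSV);wrect(c,(hsv[...,1]>120)&(hsv[...,2]>80)&(hsv[...,0]>105)&(hsv[...,0]<130),.020)
c=snap('scene');cv2.imwrite('pics/s3.png',cv2.resize(c['image'][100:300,180:460],None,fx=2.8,fy=2.8,interpolation=cv2.INTER_CUBIC))
t=snap('top');P=cloud(t);hsv=cv2.cvtColor(t['image'],cv2.COLOR_BGR2HSV);m=(hsv[...,1]>90)&(hsv[...,2]>70)
n,l,st,ce=cv2.connectedComponentsWithStats(m.astype(np.uint8))
for i in range(1,n):
    if 60<st[i,4]<900 and 280<st[i,0]<420 and 150<st[i,1]<230: print(st[i],wc(px(t,*ce[i],.02)),np.median(P[l==i][:,2]))
E
```

```text
[ 0.58923751 -0.04975258  0.21550929] 1.0007988903997684 [-2.72549464e-01  5.02019397e-01  1.55087097e+00 -1.17220727e-03
  1.07572984e+00 -1.95204763e+00]
[ 291  141   60   57 3314] [ 0.585  -0.0497] [0.0658 0.0665] 6.3
[367 175  24  24 469] [ 0.0048 -0.0922] 0.020019168579948676
[320 189  16   7  66] [0.009  0.0658] 0.021941253911117564
```

View pics/s3.png

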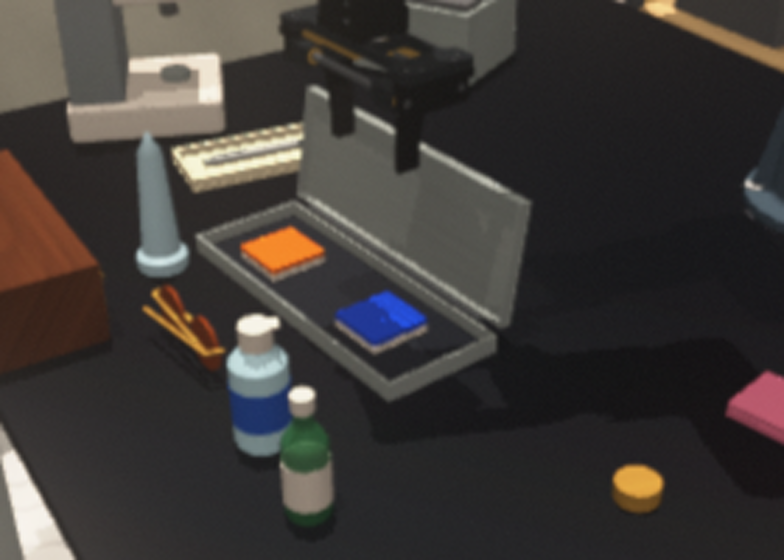

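Viewed: amber and blue lie flat in the case with their coloured faces up. The pen is in the tray and the bystanders stand as before. Next is the lid, from behind.

```bash
python3 - <<'E'
from h import *
go([*cw(-.14,0),.2155],[180,0,186.1])
E
```

```text
turn [-0.08  0.06  0.15] shift units (after turn) [ 4.718 -2.799 -0.205] | before-turn axes [ 4.725 -2.787 -0.206]
```

Request:
send_rows --pt "0 0 0 0.5 -0.3 -0.1 1" --pt "0 0 0 0.85 -0.5 -0.1 1" --pt "0 0 0 0.85 -0.5 0 1" --pt "0 0 0 0.85 -0.5 0 1" --pt "0 0 0 0.85 -0.5 0 1" --pt "0 0 0 0.85 -0.5 0 1" --pt "0 0 0 0 0 0 1" --pt "0 0 0 0 0 0 1"

```text
t: 47.22
eef_pos: [0.4408, -0.1466, 0.2054]
ee_rot: [3.129, -0.018, -3.03]
wrist_force: [-0.0, -0.1, 0.0]
opening: 0.48
```

```bash
python3 - <<'E'
from h import *
s=observe();print(s['eef_pos'],wc(s['eef_pos']),s['opening'],s['joints'])
go([*cw(-.14,0),.142],[180,0,186.1])
E
```

```text
[ 0.4407905  -0.14663587  0.205439  ] [-0.1528  0.0021] 0.4803633337524568 [-5.61490212e-01  3.68840349e-01  1.84351169e+00 -1.78577909e-03
  9.50994295e-01 -2.24284818e+00]
turn [ 0.71 -1.03  0.3 ] shift units (after turn) [-0.428 -0.071  2.115] | before-turn axes [-0.466 -0.099  2.106]
```

Request:
send_rows --pt "0.7 -1 0.3 0 0 0 1" --pt "0 0 0 0 0 0.7 1" --pt "0 0 0 0 0 0.7 1" --pt "0 0 0 0 0 0.6 1" --pt "0 0 0 0 0 0 1"

```text
t: 47.63
eef_pos: [0.4427, -0.1449, 0.1413]
ee_rot: [3.14, -0.0, -3.036]
wrist_force: [-1.2, 1.3, 0.7]
opening: 0.095
```

```bash
python3 - <<'E'
from h import *
s=observe();print(s['eef_pos'],wc(s['eef_pos']),s['opening'],s['wrist_force'])
for x,z in((-.0715,.1515),(-.032,.142)): go([*cw(x,0),z],[180,0,186.1])
E
```

```text
[ 0.44265688 -0.14489324  0.14131487] [-0.1508  0.0037] 0.09526639423547086 [-1.1930968   1.30583543  0.65155655]
turn [ 0.1  -0.01 -0.03] shift units (after turn) [-2.644 -0.122 -0.34 ] | before-turn axes [-2.644 -0.12  -0.34 ]
turn [ 0.1  -0.01 -0.03] shift units (after turn) [-3.96  -0.122 -0.023] | before-turn axes [-3.96  -0.12  -0.024]
```

Request:
send_rows --pt "0 0 0 -0.33 0 -0.04 1" --pt "0 0 0 -0.33 0 -0.04 1" --pt "0 0 0 -0.33 0 -0.04 1" --pt "0 0 0 -0.33 0 -0.04 1" --pt "0 0 0 -0.33 0 -0.04 1" --pt "0 0 0 -0.33 0 -0.04 1" --pt "0 0 0 -0.33 0 -0.04 1" --pt "0 0 0 -0.33 0 -0.04 1" --pt "0 0 0 -0.33 0 0.08 1" --pt "0 0 0 -0.33 0 0.08 1" --pt "0 0 0 -0.33 0 0.08 1" --pt "0 0 0 -0.33 0 0.08 1"

```text
t: 48.63
eef_pos: [0.5725, -0.1258, 0.1475]
ee_rot: [3.14, -0.008, -3.025]
wrist_force: [-2.7, -0.8, 0.2]
opening: 0.008
```

```bash
python3 - <<'E'
from h import *
s=observe();print(s['eef_pos'],wc(s['eef_pos']),s['opening'],s['wrist_force'])
for x,z in((-.0064,.1265),(.0146,.105),(.029,.078),(.0365,.049)): go([*cw(x,0),z],[180,0,186.1])
E
```

```text
[ 0.57253595 -0.12580216  0.1475396 ] [-0.0196  0.0088] 0.008042963982405279 [-2.7331311  -0.84750478  0.21873724]
turn [ 0.06 -0.48  0.57] shift units (after turn) [-0.441 -0.294  0.701] | before-turn axes [-0.444 -0.3    0.697]
turn [ 0.06 -0.48  0.57] shift units (after turn) [-1.141 -0.294  1.418] | before-turn axes [-1.15  -0.307  1.408]
turn [ 0.06 -0.48  0.57] shift units (after turn) [-1.621 -0.294  2.318] | before-turn axes [-1.638 -0.313  2.304]
turn [ 0.06 -0.48  0.57] shift units (after turn) [-1.871 -0.294  3.285] | before-turn axes [-1.896 -0.317  3.269]
```

Request:
send_rows --pt "0 0 0 -0.2 0 0.25 1" --pt "0 0 0 -0.2 0 0.25 1" --pt "0 0 0 -0.2 0 0.25 1" --pt "0 0 0 -0.2 0 0.25 1" --pt "0 0 0 -0.2 0 0.25 1" --pt "0 0 0 -0.15 0 0.25 1" --pt "0 0 0 -0.15 0 0.25 1" --pt "0 0 0 -0.15 0 0.25 1" --pt "0 0 0 -0.1 0 0.25 1" --pt "0 0 0 0 0 0 1"

```text
t: 49.47
eef_pos: [0.6299, -0.1192, 0.0747]
ee_rot: [-3.139, 0.001, -3.024]
wrist_force: [-0.2, 0.2, 1.1]
opening: 0.009
```

```bash
python3 - <<'E'
from h import *
s=observe();print(s['eef_pos'],wc(s['eef_pos']),s['opening'],s['wrist_force'])
for x,z in((.0365,.049),): go([*cw(x,0),z],[180,0,186.1])
E
```

```text
[ 0.62985724 -0.11919552  0.07469434] [0.0381 0.0093] 0.009000241813805678 [-0.23570773  0.21668035  1.05458854]
turn [-0.14  0.06  0.66] shift units (after turn) [ 0.052 -0.31   0.856] | before-turn axes [ 0.057 -0.308  0.857]
```

Request:
send_rows --pt "0 0 0 0 0 0.2 1" --pt "0 0 0 0 0 0.2 1" --pt "0 0 0 0 0 0.2 1" --pt "0 0 0 0 0 0.2 1" --pt "0 0 0 0 0 0.15 1" --pt "0 0 0 0 0 0.1 1"

```text
t: 49.97
eef_pos: [0.6312, -0.1196, 0.0493]
ee_rot: [-3.138, 0.004, -3.024]
wrist_force: [-5.0, 1.1, 15.5]
opening: 0.006
```

```bash
python3 - <<'E'
from h import *
s=observe();print(s['eef_pos'],wc(s['eef_pos']),s['wrist_force'])
E
```

```text
[ 0.63121328 -0.11964192  0.04934088] [0.0394 0.0087] [-4.98774961  1.14012797 15.53961555]
```

Request:
send_rows --pt "0 0 0 0 0 0 1" --pt "0 0 0 0 0 -0.5 1" --pt "0 0 0 0 0 -0.9 1" --pt "0 0 0 0 0 -0.9 1" --pt "0 0 0 0 0 -0.9 1" --pt "0 0 0 0 0 -0.9 1" --pt "0 0 0 0.6 0 -0.7 1" --pt "0 0 0 0.8 0 -0.3 1" --pt "0 0 0 0 0 0 1" --pt "0 0 0 0 0 0 1"

```text
t: 50.8
eef_pos: [0.5838, -0.1241, 0.2067]
ee_rot: [-3.14, -0.004, -3.024]
wrist_force: [0.2, 0.8, 0.1]
opening: 0.002
```

```bash
python3 - <<'E'
from h import *
s=observe();print(s['eef_pos'],s['wrist_force'])
for n in('scene','top'):
    c=snap(n,n+'9.png');P=cloud(c);d=P[...,:2]-C;x=d@ex;y=d@ey
    m=(abs(x)<.055)&(abs(y)<.165)&(P[...,2]>.01)&(P[...,2]<.08);q=np.c_[x[m],y[m],np.ones(m.sum())]
    f=np.linalg.lstsq(q,P[m][:,2],rcond=None)[0];print(n,m.sum(),'lid slope',f.round(4),np.percentile(P[m][:,2],[5,50,95]).round(4))
cv2.imwrite('pics/s9.png',cv2.resize(load('scene')['image'][90:330,140:460],None,fx=2.4,fy=2.4,interpolation=cv2.INTER_CUBIC))
E
```

```text
[ 0.58378037 -0.12408569  0.2067486 ] [0.24072374 0.78779323 0.09929157]
scene 2261 lid slope [0.0007 0.0002 0.0359] [0.0336 0.0359 0.0381]
top 1135 lid slope [-0.0016  0.0004  0.0354] [0.0313 0.0353 0.0396]
```

View pics/s9.png

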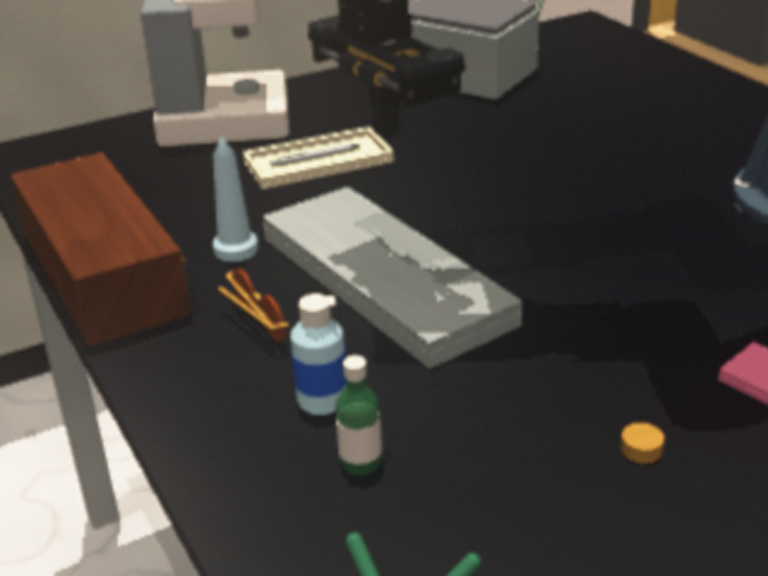

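The lid is level (slope about 0.001), the pen is in the tray, and the gripper is clear. Handing in.

```bash
python3 -c "
from plant import ticket
print(ticket.hand_in())"
```

```text
the job is handed in; nothing more can be done
None
```

The job is handed in, and my last checks showed every condition met; the hand-in itself reports no verdict.

- **Pen:** I pushed it away from the lid, gripped it and laid it in the cream tray. The final picture shows it there.
- **Blocks:** Only two were present, amber (block1) and blue (block3). I flipped each with one tilted grasp, then set it in the case top-down. After each placing the wrist camera showed it flat, coloured face up. In the case frame they sat at about x 0.004, y −0.091 m (amber) and x 0.000, y 0.08 m (blue), well inside the walls.
- **Lid:** I pushed it shut from behind and pressed to a firm stop at about 15 N. Depth readings from both cameras gave a slope under 0.002 rad and a top at 35–36 mm, as expected when shut.
- **Bystanders:** The obelisk, sanitizer, spray, sunglasses and tin look unmoved in the last picture. I measured only the tin, before the lid was closed, and it had not shifted.
- **Disturbance:** Block3 was knocked about 4 cm aside during the run, so I measured it again before grasping. No grip slip showed in the readings.

No check failed, and the cameras agreed to within a few millimetres. The robot clock stood at about 51 s of the 210 s allowed, with the gripper clear of everything.

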